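# Pry open the transit case, fill the lipped bin and hang it on the louvred panel

### The arm

A 7-joint arm with a two-finger parallel gripper is mounted at the origin on a cart in front of the work surface, level with it; the furniture and walls round the work are solid. World frame = base frame: x ahead of the robot, y to its left, z up, the work surface at z = 0. Lengths are in mm, angles in rad, forces in N, time in s.
With the tool pointing down it reaches from about 400 to 875 mm from the base axis. Payload 4.4 kg.
Tool frame: the origin (TCP) lies on the centre line of the jaws, within the pads' length; the fingertips stand 25 mm ahead of it and the grasp point (between the pads) lies 6 mm ahead of it; x points along the fingers, y is the direction in which the jaws open and shut, and the axes are right-handed (so a half turn about x gives the same grasp; the last joint's range is limited). The gripper opens to 85 mm and grips with 20 to 120 N. Pads are 22 mm wide; open, the fingers measure 114 mm over their backs; the gripper's body (76 mm by 85 mm) begins 54 mm behind the grasp point. The pads swing forward as they close: fully open they stand 13 mm farther back than shut.
Start: joints at [1.146, 0.628, 0.038, 1.517, -0.027, 0.996, -0.02], TCP at [228.275, -608.611, 256.313] pointing down, gripper open.
Joint ranges: [-3.06, 3.06], [-0.37, 2.12], [-1.25, 1.32], [0.18, 2.47], [-1.1, 4.24], [0.23, 1.98], [-2.94, 2.94]. Speed limits (rad/s): [2.57, 2.57, 3.14, 3.14, 3.14, 3.14, 3.14].

### API

Orientations are given as [roll, pitch, yaw] about the fixed x, y, z axes, in that order (R = Rz(yaw) Ry(pitch) Rx(roll)).
In Python, from cell import * gives the robot as it stands. The module is installed in compiled form; this text tells all that it offers.
- The arm moves only by the tool jog_arm, never from a script. Its argument "series" is a list of rows, each a list of 3 entries, a list of its own where there are three numbers: the turn, a rotation vector about the tool's x, y, z in degrees, then the shift along the tool's x, y, z in mm, then the gripper's target within -1 to 1 (shut at 1, half-way at 0, fully open at -1). In form: [[[rx, ry, rz], [dx, dy, dz], hand], ...]. A call has 1 to 8 rows; each row shifts and turns the commanded pose from where the row before left it, along the tool's axes as they then stand; what a row does not reach is not made up. A row lasts 1/8 s, in which the tool goes at most 62.5 mm and 10.7 degrees, less where a joint would pass 70% of its speed; a pose out of reach is approached as far as the arm can. A call is refused whole if a number of a shift passes 62.5 or a number of a turn 10.7, either way. A call with a gripper value outside its range is refused whole. The fingers move at their own pace and stop on an object; the grip force is fixed at half the most. Time passes only in rows, so rows that do not move let the fingers close. It gives the time, the measured TCP pose, the force and the opening at its end, in the units of the state.
- read_state(): the state, without advancing time (a new reading comes with each control period).
- get_image(name): name is "scene" or "top" or "wrist"; returns a dict with "img" (420x560x3 uint8, red, green, blue), "range_z" (420x560 float32, mm along the optical axis (not along the pixel's ray), 0 where there is no reading), "fovy" (degrees; the focal length in pixels is half the picture's height over the tangent of half this angle, whatever the lens; pixels are square), "cx", "cy" (the principal point, pixels), "cam_to_world" (4x4, takes a point from camera to world coordinates). Camera axes: x right, y up, looking along -z (the intrinsics and any distortion apply to the point x, -y, -z); pixel columns grow to the right and rows downward; lengths in mm; the calibration is good to about 2 mm. A picture is of the moment at which its call begins.
- finish_job(): hands the job in, once; it reports no verdict.
The state is a dict: "clock": time; "qpos": joint angles; "qd": joint speeds; "tau": joint torques, N m; "eef_pos": TCP position; "tool_rot": TCP orientation; "force": force on the tool from outside, world axes, zero at the start; "torque": the same for the moment, N m; "width": finger opening in mm.
Only numpy, scipy, OpenCV 4.12 (cv2) and the standard library are available. Lean on these libraries where they do the work, as an engineer would, in place of code of your own. Each camera call takes 0.05 s, during which the arm holds its last target. There are 200 camera calls.

### The job

Lever the tight cover of the grey transit case up with the blade of the blue screwdriver and swing it open; the screwdriver goes back on the black tool mat. Put every spare part that is in the case (two or three of them) into the green parts bin while the bin still stands on the table, then lift the filled bin over the rail of the louvred panel and lower it so that its rear lip catches behind the rail and the bin hangs there upright. Leave the cover open, and leave the tape measure and the roll of thread tape where they are.

Things in the scene. Friction and masses are not known exactly. Their poses are not given: they have to be found in the camera images.
- parts_bin: loose green open-topped parts bin, 0.22 kg, standing empty on the table: 170 mm long (x), 64 mm wide (y; grip it from above across both outer side walls), 55 mm high, walls and floor 3 mm. Origin: centre of its underside; z up; +x points to its rear, where the hanging lip is; paper label on the front. At the rail turn its x along the panel's x: it hangs with its origin 119 mm above the table
- bin_lip (a point): middle of the bottom edge of the bin's lip, at (98, 0, 37) mm in the bin's frame, axes as the bin's. The lip: at the rear rim a 4 mm thick web, 54 mm wide, top at z = 55 mm, runs 15 mm back from the rear wall (x = 85 to 100 mm); from it a 4 mm thick tongue (x = 96 to 100 mm) turns down to z = 37 mm. Between rear wall and tongue is an 11 mm slot, open downwards, that goes over the rail
- louvre_panel: fixed low louvred panel, 220 mm wide (y), 184 mm high, on two feet; its front looks to its -x. Origin on the table under the middle of the rail's front face. The rail is the blue upturned strip, 4 mm thick (x = 0 to 4 mm), z = 104 to 170 mm; a bead at z = 122 mm stands 3 mm proud of its front. Behind it is an open 24 mm gap before the grey back plate (x = 28 to 32 mm, top at 184 mm)
- rail_mid (a point): middle of the top edge of the rail strip (2, 0, 170 mm in the panel's frame), axes as the panel's; the rail is 210 mm long, along y. The bin hangs with its web on this edge, its tongue down in the gap behind, its rear wall in front; any place along the rail where the whole tongue is behind it will do
- case: fixed grey transit case, 230 mm wide (y), 122 mm deep (x), 50 mm high, walls and floor 5 mm, under a hinged cover; origin: centre of its underside; its front looks to its own -x, which lies to the robot's left. The spare parts lie inside on its floor in a row along y, about 60 mm apart, each lengthwise along the case's x
- case_cover (a joint): angle of the case's cover, rad: 0 shut, grows as it opens, stop at 1.75 (just past upright); stiff hinge (0.10 N m friction, cover 0.10 kg), stays where it is left. Cover: a 6 mm plate on the case's rim (underside at z = 50 mm), reaching 150 mm forward of the hinge to x = -85 mm in the case's frame, 24 mm beyond the front wall. One can reach into the case from about 1.5 rad
- pry_notch (a point): middle of the mouth of the pry notch under the cover's front edge (-85, 0, 43 mm in the case's frame): a slot 44 mm wide, 14 mm high (z = 36 to 50 mm), 24 mm deep along the case's +x, the front wall at its end, the cover as its roof; a yellow strip on the cover marks it. A screwdriver blade goes in, a finger is too thick. Axes as the case's
- cover_hinge (a point): middle of the cover's hinge line (65, 0, 50 mm in the case's frame), axes as the case's; the hinge line runs along y
- screwdriver: loose screwdriver with blue handle, 200 mm long, 0.09 kg, lying on the tool mat. Origin: at the underside, near the middle of its length; its long axis is its y, 14 mm above the origin: handle (29 mm thick) from y = 0 to 98 mm, round blade (6.4 mm thick) from y = 0 to -88 mm, with a flat tip a little beyond that; nearly all its weight is in the handle
- tool_mat: fixed black rubber mat, 236 x 74 x 3 mm (its x, y, z), origin at the centre of its underside; along each long side a raised edge, 5 mm wide, 9 mm high, that stops tools from rolling off
- ball_valve: loose spare part (may be absent): brass ball valve with red lever, 26 x 92 x 42 mm (its x, y, z), 0.22 kg; origin at the middle of its underside; brass body (26 mm wide, 28 mm high) from y = -7 to 46 mm, taken across x at y = 15 to 30 mm; above it the flat lever, 16 mm wide, z = 33 to 39 mm, which reaches to y = -46 mm
- spare_coil: loose spare part (may be absent): black valve coil, 30 x 36 x 46 mm, 0.13 kg; origin at its underside; block 30 mm wide (x), y = -12 to 18 mm, z = 0 to 38 mm, with a stub on top; taken across x
- quick_coupling: loose spare part (may be absent): brass quick coupling lying down, 27 x 51 x 27 mm, 0.08 kg; origin at the middle of its underside, long axis y; thick body 28 mm wide (x) from y = -14 to 26 mm, thin end (16 mm) to y = -26 mm; taken across x
- tape_measure: loose yellow tape measure, 34 x 79 x 57 mm, a bystander: origin at its underside; leave it alone
- thread_tape: loose white roll of thread tape, 54 mm across, 15 mm high, a bystander: leave it alone

How it is judged (in metres and radians):
On the way, in this order (a step that is already met when the one before it is completed fails the run):
1. the cover has been levered up by the screwdriver (cover past 0.3 rad with the screwdriver pressing on it) (value of joint case_cover above 0.3 rad and contact force between screwdriver and case_cover above 0.1 N), for 0.1 s.
2. all the spare parts lie in the bin while the bin still stands on the table (x of ball_valve in the frame of parts_bin between -0.084 and 0.084 m and y of ball_valve in the frame of parts_bin between -0.031 and 0.031 m and z of ball_valve in the frame of parts_bin between -0.002 and 0.05 m and x of spare_coil in the frame of parts_bin between -0.084 and 0.084 m and y of spare_coil in the frame of parts_bin between -0.031 and 0.031 m and z of spare_coil in the frame of parts_bin between -0.002 and 0.05 m and x of quick_coupling in the frame of parts_bin between -0.084 and 0.084 m and y of quick_coupling in the frame of parts_bin between -0.031 and 0.031 m and z of quick_coupling in the frame of parts_bin between -0.002 and 0.05 m and height (world z) of parts_bin below 0.02 m and angle between parts_bin's own z axis and vertical below 0.15 rad), for 0.2 s.
3. the bin hangs on the rail by its lip (x of bin_lip in the frame of rail_mid between 0.001 and 0.025 m and z of bin_lip in the frame of rail_mid below -0.008 m and y of bin_lip in the frame of rail_mid between -0.09 and 0.09 m and angle between parts_bin's own z axis and vertical below 0.25 rad and linear speed of parts_bin below 0.03 m/s), for 0.2 s.
At the end, for the whole second after the job is handed in: the bin hangs at rest, tongue behind the rail (lower edge 8 mm or more below the rail's top, within 90 mm of its middle), tilted under 0.25 rad; every spare part is in the bin; the screwdriver lies on the mat (origin over it); the cover is still open (over 0.8 rad) (all of step 3 and x of ball_valve in the frame of parts_bin between -0.084 and 0.084 m and y of ball_valve in the frame of parts_bin between -0.031 and 0.031 m and z of ball_valve in the frame of parts_bin between -0.002 and 0.05 m and x of spare_coil in the frame of parts_bin between -0.084 and 0.084 m and y of spare_coil in the frame of parts_bin between -0.031 and 0.031 m and z of spare_coil in the frame of parts_bin between -0.002 and 0.05 m and x of quick_coupling in the frame of parts_bin between -0.084 and 0.084 m and y of quick_coupling in the frame of parts_bin between -0.031 and 0.031 m and z of quick_coupling in the frame of parts_bin between -0.002 and 0.05 m and x of screwdriver in the frame of tool_mat between -0.118 and 0.118 m and y of screwdriver in the frame of tool_mat between -0.037 and 0.037 m and height (world z) of screwdriver below 0.02 m and linear speed of screwdriver below 0.05 m/s and height (world z) of parts_bin above 0.09 m and value of joint case_cover above 0.8 rad); the robot touches nothing.
It fails at once if the tape measure or the thread tape is moved more than 30 mm (distance of any of tape_measure, thread_tape from where it was at the start of the episode above 0.03 m).
Of ball_valve, spare_coil, quick_coupling only 2 to 3 are there at a start; the rules pass over those that are not, and their reading is None.
At some moment in a run one of parts_bin may be knocked a few centimetres aside while the robot is not near it.
It also fails if it takes over 192 s, if anything falls off the work surface, if the arm or the gripper's body presses on something with over 40 N, if the wrist force passes 120 N, or if a joint passes its speed limit or range.

## Working session

There is one attempt and no reset: what is moved stays moved. The work goes in short steps, Python scripts to look and compute and a tool call to move; the robot and the scene stay as the last step left them, time stands still between calls to the robot, and variables do not carry over. Pictures are saved under pics/ and viewed, about 12 in all and at most 16, crops included, and the job is handed in when it is done.

Besides the shell and the picture viewer there is one more tool, called after "Request:" as name(argument=value, ...), one argument or row to a line, values as JSON. jog_arm: Moves the arm, as the interface text tells. Its arguments: {"type":"object","properties":{"series":{"type":"array"}},"required":["series"]}

```bash
mkdir -p pics; cat > h.py <<'E'
from cell import *
import numpy as np, cv2
def snap(n,f=None):
    d=get_image(n)
    if f: cv2.imwrite('pics/'+f,d['img'][:,:,::-1])
    return d
def world(d):
    h,w=d['range_z'].shape; f=h/2/np.tan(np.radians(d['fovy'])/2)
    u,v=np.meshgrid(np.arange(w),np.arange(h)); z=d['range_z']
    p=np.stack([(u-d['cx'])/f*z,-(v-d['cy'])/f*z,-z,np.ones_like(z)],-1)
    P=(p@np.array(d['cam_to_world']).T)[...,:3]; P[z==0]=np.nan
    return P
E
python3 - <<'E'
from h import *
print(read_state())
for n in ('top','scene'):
    d=snap(n,n+'0.png'); np.save(n+'0.npy',world(d)); print(n,d['fovy'],d['cx'],d['cy'],np.round(d['cam_to_world'],3),{k:d[k] for k in d if k not in('img','range_z','cam_to_world')})
E
```

```text
{'clock': 0.0, 'qpos': array([ 1.14621418,  0.62935468,  0.03842192,  1.51835197, -0.02698382,
        0.99633363, -0.01999406]), 'qd': array([-0.00059896, -0.00264156,  0.00058604, -0.00142493,  0.00054899,
        0.00052323, -0.00061548]), 'tau': array([ 2.68893217e-05, -5.63404763e+01,  1.22627869e+00, -1.93443686e+01,
        1.09688222e-02,  1.05212827e-02, -2.27467905e-05]), 'eef_pos': array([ 228.06738038, -608.05387353,  255.38828762]), 'tool_rot': array([-1.5564707 ,  1.56886618,  1.9439354 ]), 'force': array([ 0.51186547,  0.8215954 , -0.26322384]), 'torque': array([ 0.01456169, -0.01663959,  0.00190278]), 'width': 85.43044926906506}
top 46.87878856226847 281.95748884857534 208.36996804528536 [[-2.40000e-02  9.93000e-01 -1.16000e-01  4.46723e+02]
 [-1.00000e+00 -2.50000e-02 -2.00000e-03 -4.80840e+01]
 [-5.00000e-03  1.16000e-01  9.93000e-01  1.27588e+03]
 [ 0.00000e+00  0.00000e+00  0.00000e+00  1.00000e+00]] {'fovy': 46.87878856226847, 'cx': 281.95748884857534, 'cy': 208.36996804528536}
scene 45.22597525865193 275.72314264775116 209.41595676468148 [[-8.65000e-01  2.78000e-01 -4.18000e-01  2.11340e+02]
 [-5.02000e-01 -4.65000e-01  7.29000e-01  5.97242e+02]
 [ 8.00000e-03  8.41000e-01  5.41000e-01  6.19444e+02]
 [ 0.00000e+00  0.00000e+00  0.00000e+00  1.00000e+00]] {'fovy': 45.22597525865193, 'cx': 275.72314264775116, 'cy': 209.41595676468148}
```

View pics/top0.png

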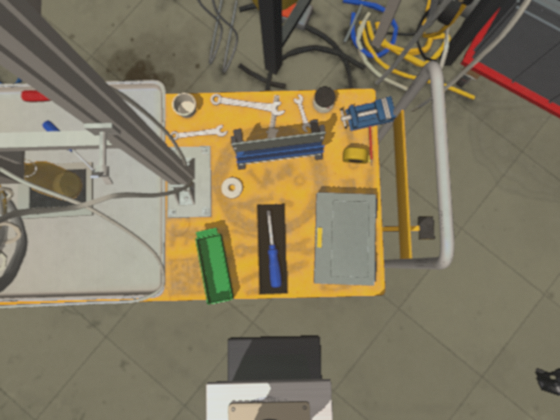

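View pics/scene0.png

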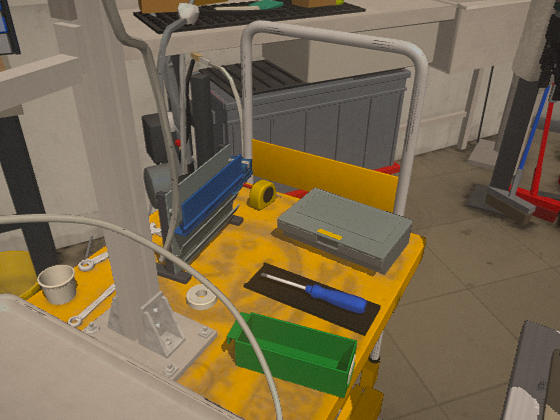

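The top view shows the bin (214,265), mat with screwdriver (272,248), case (345,238) with its yellow notch mark (319,238), panel (280,145), tape measure (355,153) and thread tape (232,187). The scene view agrees. The bin is open to the table's left and its label/lip ends still need sorting out.

```bash
python3 - <<'E'
from h import *
im=cv2.imread('pics/top0.png'); hsv=cv2.cvtColor(im,cv2.COLOR_BGR2HSV); P=np.load('top0.npy')
H,S,V=[hsv[...,i].astype(int) for i in range(3)]
X,Y,Z=P[...,0],P[...,1],P[...,2]
roi=np.zeros(H.shape,bool); roi[85:305,165:385]=1
def rep(n,m):
    m=m&roi&np.isfinite(Z)
    k,l,s,c=cv2.connectedComponentsWithStats(m.astype(np.uint8)); i=1+np.argmax(s[1:,4]); m=l==i
    q=P[m]; r=cv2.minAreaRect(q[:,:2].astype(np.float32))
    print(n,s[i],'rect',np.round(r[0],1),np.round(r[1],1),round(r[2],1),'z',np.round(np.percentile(q[:,2],[2,50,98]),1)); print('   ',np.round(cv2.boxPoints(r)).tolist()); return m
rep('table',(H>10)&(H<25)&(S>150))
rep('bin',(H>50)&(H<80)&(S>100))
rep('binrim',(H>50)&(H<80)&(S>100)&(Z>48))
rep('mat',(V<50)&(Z<15))
b=rep('handle',(H>105)&(H<125)&(S>150)&(X<450))
mm=np.zeros_like(roi); mm[195:300,300:385]=1
rep('casetop',mm&(Z>50)&(Z<66))
rep('yellow',(H>20)&(H<32)&(S>120)&mm&(X<500)&(Z>40))
mp=np.zeros_like(roi); mp[110:180,225:330]=1
rep('panel all',mp&(Z>20)); rep('rail',mp&(Z>155)&(Z<175)&(H>100)&(S>80)); rep('plate',mp&(Z>176))
rep('tapem',(Z>30)&(H>20)&(H<32)&(S>100)&~mm)
for v in range(225,300,6): print(v,[ (int(Z[v,u])) for u in range(196,240,2)])
E
python3 - <<'E'
import cv2
im=cv2.imread('pics/top0.png'); a=cv2.resize(im[85:305,160:390],None,fx=2.6,fy=2.6,interpolation=cv2.INTER_CUBIC); cv2.imwrite('pics/top0z.png',a)
E
```

```text
table [  166    88   219   211 18888] rect [774.4 -94.7] [828.2 719.1] 0.1 z [-6.1 -0.6 10.2]
    [[360.0, 264.0], [361.0, -455.0], [1189.0, -454.0], [1188.0, 265.0]]
bin [ 197  228   36   76 1658] rect [449.7 131.7] [183.   62.7] 10.5 z [-2.2  3.6 56.8]
    [[354.0, 146.0], [365.0, 84.0], [545.0, 118.0], [534.0, 179.0]]
binrim [197 228  35  73 240] rect [456.9 113.2] [187.1  54.1] 23.9 z [48.7 54.1 59.5]
    [[360.0, 100.0], [382.0, 51.0], [553.0, 126.0], [531.0, 176.0]]
mat [272  85   4   1   4] rect [1204.1  -22.2] [13.9  3.3] 67.6 z [-709.9 -700.9 -692.4]
    [[1200.0, -28.0], [1203.0, -29.0], [1208.0, -16.0], [1205.0, -15.0]]
handle [271 266   8  21 110] rect [419.1 -21.9] [50.9 17.1] 5.9 z [24.7 29.6 35.4]
    [[393.0, -16.0], [395.0, -33.0], [445.0, -28.0], [444.0, -11.0]]
casetop [ 314  195   63   91 5378] rect [ 508.1 -203.3] [154.5 227.4] 86.4 z [51.6 56.6 61.9]
    [[390.0, -273.0], [617.0, -288.0], [626.0, -133.0], [400.0, -119.0]]
yellow [317 243   5   4  19] rect [ 495.1 -136.8] [ 7.6 10.7] 0.1 z [51.2 55.3 61.1]
    [[491.0, -131.0], [491.0, -142.0], [499.0, -142.0], [
[... 801 characters left out ...]
, 0, 2, -3, 1, -4]
237 [57, 53, 53, 53, 46, 36, 27, 11, 3, 1, 4, 0, 42, 1, -2, 1, 2, 0, -2, 1, -4, 1]
243 [56, 21, 3, 0, 3, 1, 1, 0, 0, 5, 4, -1, 53, 26, -4, -1, 5, 0, 1, 0, 0, 1]
249 [52, 40, 7, -2, 6, -2, 2, 5, 8, 4, 2, 2, 0, 51, 6, 3, -1, 2, 6, -2, -2, -2]
255 [-4, 57, 24, 3, 1, 4, 4, 2, 0, 1, 3, 5, 3, 51, 30, -4, 2, 0, -2, -1, 1, -1]
261 [-2, 0, 41, 14, 6, 4, 3, 1, 0, 2, 3, -1, 3, 1, 54, 9, 0, 4, -3, -2, 2, -1]
267 [0, 0, 52, 36, 1, 2, 1, 7, 6, 3, 4, 3, 6, -1, -1, 44, -2, -3, 3, 0, -4, -2]
273 [-2, -2, 2, 44, 17, 3, 2, -2, 4, 0, 1, 1, 0, 2, -5, 55, 18, -1, 0, -2, 0, 3]Traceback (most recent call last):
  File "<stdin>", line 22, in <module>
ValueError: cannot convert float NaN to integer
```

View pics/top0z.png

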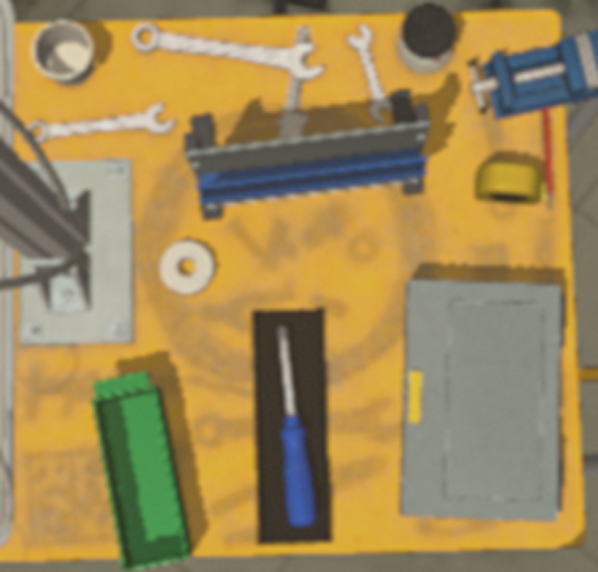

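The zoom confirms: bin lip is at its far end (122,382), screwdriver handle toward the robot with its tip at (283,330), and the cover's free edge with the yellow mark at (415,397), facing the robot's left.

```bash
cat >> h.py <<'E'
from scipy.spatial.transform import Rotation as Ro
def pose():
    s=read_state(); return Ro.from_euler('xyz',s['tool_rot']).as_matrix(), np.array(s['eef_pos']), s
def Rdown(yd):
    "tool x down, jaw axis (tool y) at world angle yd deg"
    a=np.radians(yd); x=np.array([0,0,-1.]); y=np.array([np.cos(a),np.sin(a),0]); return np.stack([x,y,np.cross(x,y)],1)
def plan(Rt,pt):
    "turn first (total rotvec deg), then shift in turned axes (tool mm)"
    R,p,s=pose(); rv=np.degrees(Ro.from_matrix(R.T@Rt).as_rotvec()); d=Rt.T@(np.array(pt)-p); d0=R.T@(np.array(pt)-p)
    print('t',round(s['clock'],2),'p',np.round(p,1),'tooly',np.round(R[:,1],3),'w',round(s['width'],1),'F',np.round(s['force'],1)); print('  turn',np.round(rv,1),'shift(after turn)',np.round(d,1),'shift(before)',np.round(d0,1))
E
python3 - <<'E'
from h import *
R,p,s=pose(); print(np.round(R,3))
P=np.load('top0.npy')
for v,u in [(262,440),(262,420),(262,395),(262,385),(240,444),(200,443),(150,442),(250,447)]: print(v,u,np.round(P[v,u]))
plan(Rdown(90),[440,-30,300])
E
```

```text
[[-0.001  0.351 -0.936]
 [ 0.002 -0.936 -0.351]
 [-1.    -0.002  0.   ]]
262 440 [ 445. -344.  348.]
262 420 [ 445. -342.  221.]
262 395 [ 447. -341.  -12.]
262 385 [ 447. -340. -136.]
240 444 [ 485. -346.  374.]
200 443 [ 560. -348.  378.]
150 442 [ 655. -352.  378.]
250 447 [ 467. -351.  371.]
t 0.1 p [ 228.1 -608.1  255.5] tooly [ 0.351 -0.936 -0.002] w 85.4 F [-0.2 -0.   0.5]
  turn [-1.594e+02 -1.000e-01  0.000e+00] shift(after turn) [-44.5 578.1 211.9] shift(before) [ -43.7 -467.  -401.4]
```

Request:
jog_arm(
  series=[
    [[0,0,0],[-9,-48,-25],-1],
    [[0,0,0],[-9,-48,-25],-1],
    [[0,0,0],[-9,-48,-25],-1],
    [[0,0,0],[-9,-48,-25],-1],
    [[0,0,0],[-9,-48,-25],-1],
    [[0,0,0],[-3,-38,-46],-1],
    [[0,0,0],[-3,-38,-46],-1],
    [[0,0,0],[-3,-38,-46],-1],
  ],
)

```text
clock: 1.1
eef_pos: [350.8, -183.1, 310.5]
tool_rot: [2.23, 1.57, -0.553]
force: [0.0, -0.9, 0.0]
width: 85.7
```

Request:
jog_arm(
  series=[
    [[0,0,0],[-3,-38,-46],-1],
    [[0,0,0],[-3,-38,-46],-1],
    [[0,0,0],[0,-38,-46],-1],
    [[-10.6,0,0],[0,0,0],-1],
    [[-10.6,0,0],[0,0,0],-1],
    [[-10.6,0,0],[0,0,0],-1],
    [[-10.6,0,0],[0,0,0],-1],
    [[-10.6,0,0],[0,0,0],-1],
  ],
)

```text
clock: 2.1
eef_pos: [439.1, -29.6, 316.1]
tool_rot: [-1.319, 1.57, 3.112]
force: [0.3, 0.4, -0.2]
width: 85.6
```

Request:
jog_arm(
  series=[
    [[-10.6,0,0],[0,0,0],-1],
    [[-10.6,0,0],[0,0,0],-1],
    [[-10.6,0,0],[0,0,0],-1],
    [[-10.6,0,0],[0,0,0],-1],
    [[-10.6,0,0],[0,0,0],-1],
    [[-10.6,0,0],[0,0,0],-1],
    [[-10.6,0,0],[0,0,0],-1],
    [[-10.6,0,0],[0,0,0],-1],
  ],
)

```text
clock: 3.1
eef_pos: [439.1, -29.7, 316.1]
tool_rot: [-2.686, 1.57, -3.058]
force: [0.5, -0.0, 0.6]
width: 85.4
```

Request:
jog_arm(
  series=[
    [[-10.6,0,0],[0,0,0],-1],
    [[-10.6,0,0],[0,0,0],-1],
    [[0,0,0],[0,0,0],-1],
  ],
)

```text
clock: 3.48
eef_pos: [439.1, -29.8, 316.0]
tool_rot: [2.626, 1.57, 2.616]
force: [0.0, -0.5, -0.0]
width: 85.2
```

```bash
python3 - <<'E'
from h import *
plan(Rdown(90),[440,-30,300]); print(np.round(pose()[2]['qpos'],2))
d=snap('wrist','w1.png'); np.save('w1.npy',world(d)); print(np.round(d['cam_to_world'],2),d['fovy'])
E
```

```text
t 3.48 p [439.1 -29.8 316. ] tooly [0.01 1.   0.  ] w 85.2 F [ 0.  -0.5 -0. ]
  turn [-0.6 -0.  -0. ] shift(after turn) [16.  -0.2  0.9] shift(before) [16.  -0.2  0.9]
[ 0.63  0.33 -0.82  1.97  0.29  0.96  1.23]
[[ 1.0000e-02 -9.6000e-01 -2.8000e-01  3.6850e+02]
 [ 1.0000e+00  1.0000e-02  0.0000e+00 -2.9020e+01]
 [ 0.0000e+00 -2.8000e-01  9.6000e-01  4.3401e+02]
 [ 0.0000e+00  0.0000e+00  0.0000e+00  1.0000e+00]] 64.9988019339954
```

View pics/w1.png

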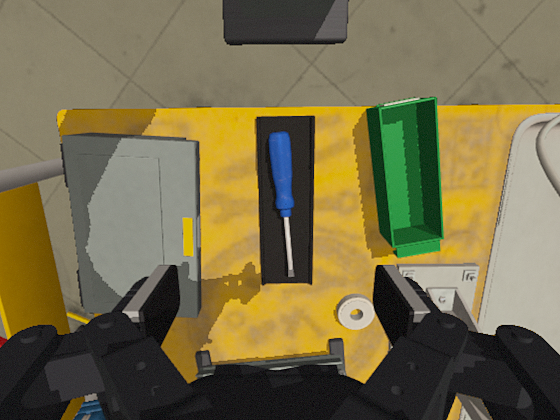

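The wrist view (up = toward robot) shows the screwdriver from handle end (278,135) to tip (291,275), the yellow mark (188,237), and the bin (408,170) with its lip at (415,248).

```bash
python3 - <<'E'
from h import *
im=cv2.imread('pics/w1.png'); P=np.load('w1.npy'); hsv=cv2.cvtColor(im,cv2.COLOR_BGR2HSV)
H,S,V=[hsv[...,i].astype(int) for i in range(3)]; X,Y,Z=P[...,0],P[...,1],P[...,2]
def rep(n,m,box):
    r=np.zeros(H.shape,bool); r[box[1]:box[3],box[0]:box[2]]=1; m=m&r&np.isfinite(Z)
    k,l,s,c=cv2.connectedComponentsWithStats(m.astype(np.uint8)); i=1+np.argmax(s[1:,4]); q=P[l==i]
    r=cv2.minAreaRect(q[:,:2].astype(np.float32)); print(n,s[i][4],np.round(r[0],1),np.round(r[1],1),round(r[2],1),'z',np.round(np.percentile(q[:,2],[2,50,98]),1),np.round(cv2.boxPoints(r)).tolist()); return q
h=rep('handle',(H>100)&(H<125)&(S>120)&(Z>8),(255,120,315,225))
b=rep('blade',(V>90)&(S<70)&(Z>8),(270,205,310,290))
v,_,_=cv2.fitLine(h[:,:2].astype(np.float32),2,0,.01,.01)[0:3] if 0 else (None,None,None)
hb=np.vstack([h,b])[:,:2].astype(np.float32); l=cv2.fitLine(hb,cv2.DIST_L2,0,.01,.01).ravel(); print('axis',l, np.degrees(np.arctan2(l[1],l[0])))
for q in (h,b): t=(q[:,:2]-l[2:])@l[:2]; print('range',np.round([t.min(),t.max()],1), np.round(l[2:]+t.min()*l[:2]),np.round(l[2:]+t.max()*l[:2]))
rep('mat',(V<60),(250,110,320,290))
rep('cover',(Z>50)&(Z<62),(55,125,205,325))
rep('yellow',(H>20)&(H<32)&(S>150)&(Z>35),(170,205,200,265))
rep('bin',(H>50)&(H<80)&(S>100),(360,90,450,260))
rep('binrim',(H>50)&(H<80)&(S>100)&(Z>47),(360,90,450,260))
E
```

```text
handle 1541 [445.7 -22.6] [108.5  26.3] 3.7 z [21.7 28.2 32.5] [[391.0, -13.0], [392.0, -39.0], [501.0, -32.0], [499.0, -6.0]]
blade 269 [545.1 -13.2] [88.   7.3] 4.2 z [18.  20.4 22.3] [[501.0, -13.0], [502.0, -20.0], [589.0, -14.0], [589.0, -6.0]]
axis [ 9.9644023e-01  8.4302090e-02  4.5526285e+02 -2.1204317e+01] 4.835893
range [-63.8  44.7] [392. -27.] [500. -17.]
range [ 46.2 134.2] [501. -17.] [589. -10.]
mat 7035 [491.  -16.4] [234.2  72.6] 0.3 z [ 1.9  3.7 10.3] [[374.0, 19.0], [374.0, -53.0], [608.0, -52.0], [608.0, 21.0]]
cover 19668 [ 510.7 -205.2] [154.7 230.5] 86.5 z [54.7 57.4 59.7] [[391.0, -275.0], [621.0, -290.0], [630.0, -135.0], [400.0, -121.0]]
yellow 360 [ 514.  -137.7] [11.3 49. ] 86.2 z [55.8 57.7 59.1] [[489.0, -142.0], [538.0, -145.0], [539.0, -134.0], [490.0, -130.0]]
bin 9796 [439.4 300.7] [194.2 423.1] 4.4 z [ 2.2 17.3 56.3] [[326.0, 504.0], [359.0, 82.0], [553.0, 97.0], [520.0, 519.0]]
binrim 2222 [449.9 131. ] [183.8  64.9] 10.3 z [47.3 54.8 56.9] [[354.0, 146.0], [365.0, 83.0], [546.0, 116.0], [534.0, 179.0]]
```

Request:
jog_arm(
  series=[
    [[-5.4,0,0],[0,0,0],-0.5],
    [[0,0,0],[57,7,6.5],-0.5],
    [[0,0,0],[60,0,0],-0.5],
    [[0,0,0],[60,0,0],-0.5],
    [[0,0,0],[60,0,0],-0.5],
    [[0,0,0],[30,0,0],-0.5],
    [[0,0,0],[20,0,0],-0.5],
  ],
)

```text
clock: 4.4
eef_pos: [444.8, -22.1, 27.7]
tool_rot: [-2.779, 1.569, -2.695]
force: [-0.9, -1.2, 15.9]
width: 64.0
```

Request:
jog_arm(
  series=[
    [[0,0,0],[0,0,0],1],
    [[0,0,0],[0,0,0],1],
    [[0,0,0],[0,0,0],1],
    [[0,0,0],[0,0,0],1],
    [[0,0,0],[0,0,0],1],
    [[0,0,0],[0,0,0],1],
    [[0,0,0],[0,0,0],1],
    [[0,0,0],[0,0,0],1],
  ],
)

```text
clock: 5.4
eef_pos: [447.2, -33.4, 33.1]
tool_rot: [-1.496, 1.549, -1.421]
force: [-0.3, -19.6, 47.5]
width: 27.1
```

Request:
jog_arm(
  series=[
    [[0,0,0],[-30,0,0],1],
    [[0,0,0],[-60,0,0],1],
    [[0,0,0],[-60,0,0],1],
    [[0,0,0],[0,0,0],1],
  ],
)

```text
clock: 5.9
eef_pos: [447.9, -22.0, 182.9]
tool_rot: [-0.133, 1.563, -0.051]
force: [0.1, -0.9, -1.3]
width: 26.7
```

```bash
python3 - <<'E'
from h import *
plan(Rdown(90),[440,-30,180]); print(np.round(pose()[2]['qpos'],2))
d=snap('wrist','w2.png'); np.save('w2.npy',world(d))
d=snap('scene','s2.png'); np.save('s2.npy',world(d))
a=cv2.imread('pics/w2.png');b=cv2.imread('pics/s2.png');cv2.imwrite('pics/c2.png',cv2.resize(np.hstack([a,b]),(800,300)))
E
```

```text
t 5.9 p [447.9 -22.  182.9] tooly [-0.082  0.997 -0.001] w 26.7 F [ 0.1 -0.9 -1.3]
  turn [4.7 0.5 0. ] shift(after turn) [ 2.9 -8.  -7.9] shift(before) [ 2.8 -7.3 -8.6]
[ 0.49  0.55 -0.72  2.13  0.6   0.66  1.01]
```

View pics/c2.png

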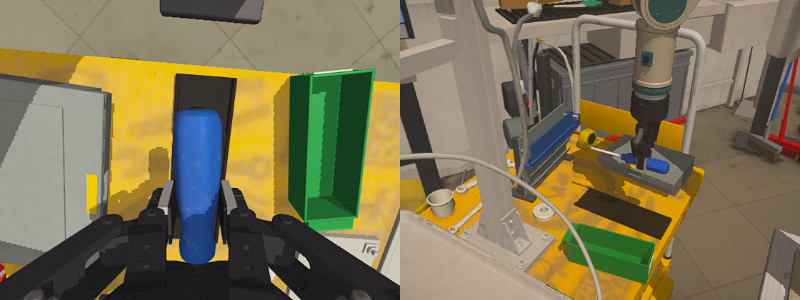

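The screwdriver is held (width 26.7) with handle along the tool's z; the blade sticks out to the right side in the scene view (tip near (592,147) of the composite). Now measure its pose in the hand.

```bash
python3 - <<'E'
from h import *
im=cv2.imread('pics/s2.png'); P=np.load('s2.npy'); hsv=cv2.cvtColor(im,cv2.COLOR_BGR2HSV)
Z=P[...,2]
R,p,s=pose()
L=(P-p)@R   # tool coords
m=np.isfinite(Z)&(abs(L[...,1])<20)&(L[...,0]>-12)&(L[...,0]<45)&(abs(L[...,2])<200)&(Z>110)
blue=(hsv[...,0]>100)&(hsv[...,0]<125)&(hsv[...,1]>120)
for n,mm in (('blue',m&blue),('blade',m&~blue&(L[...,2]>40))):
    q=L[mm]; print(n,len(q))
    for a in range(-80,180,15):
        w=q[(q[:,2]>=a)&(q[:,2]<a+15)]
        if len(w): print(a,len(w),np.round(np.median(w,0),1),np.round(w[:,0].min(),1),np.round(w[:,0].max(),1), 'zmax',round(w[:,2].max(),1))
E
```

```text
blue 733
-65 45 [  8.2   7.4 -51.8] 1.2 20.1 zmax -50.0
-50 169 [  5.6  10.8 -42.6] -0.7 20.4 zmax -35.0
-35 168 [  5.1  10.7 -27.5] -1.7 20.9 zmax -20.0
-20 135 [  4.5  10.  -13.6] -1.1 20.4 zmax -5.4
-5 3 [ 1.1 -3.5 -4.4] 0.9 2.7 zmax -3.7
10 39 [ 8.4  9.5 21.7] 3.2 18.5 zmax 24.9
25 117 [ 7.2  9.1 33.4] 0.7 18.9 zmax 40.0
40 57 [ 8.1  6.6 46.8] 2.4 15.1 zmax 52.9
blade 202
40 22 [14.4  5.9 49.7] 1.9 21.8 zmax 54.8
55 33 [11.7  2.  64.2] 8.9 16.5 zmax 69.2
70 33 [11.9  2.3 78.3] 9.0 16.2 zmax 85.0
85 31 [11.5  2.1 93. ] 8.2 16.1 zmax 99.5
100 35 [ 11.5   2.3 107.5] 9.7 15.9 zmax 114.8
115 32 [ 11.5   1.8 122.4] 8.3 16.4 zmax 129.8
130 16 [ 11.6   1.8 135.8] 9.5 17.3 zmax 144.0
```

Request:
jog_arm(
  series=[
    [[9.8,0,0],[0,0,0],1],
    [[9.8,0,0],[0,0,0],1],
    [[9.8,0,0],[0,0,0],1],
    [[9.8,0,0],[0,0,0],1],
    [[9.8,0,0],[0,0,0],1],
    [[9.8,0,0],[0,0,0],1],
    [[9.8,0,0],[0,0,0],1],
    [[9.8,0,0],[0,0,0],1],
  ],
)

```text
clock: 7.0
eef_pos: [444.0, -22.2, 177.6]
tool_rot: [-1.652, 1.567, -2.941]
force: [-0.5, 0.1, -0.9]
width: 26.8
```

Request:
jog_arm(
  series=[
    [[9.8,0,0],[0,0,0],1],
    [[9.8,0,0],[0,0,0],1],
    [[0,0,0],[0,38,-31],1],
    [[0,0,0],[0,38,-31],1],
    [[0,0,0],[0,0,0],1],
  ],
)

```text
clock: 7.62
eef_pos: [526.5, 39.0, 177.5]
tool_rot: [2.79, 1.57, 1.169]
force: [-0.3, -1.4, -0.7]
width: 26.9
```

```bash
python3 - <<'E'
from h import *
plan(Rdown(-3.5),[525,35,54.5])
d=snap('wrist','w3.png'); W=world(d); np.save('w3.npy',W)
d=snap('scene','s3.png'); np.save('s3.npy',world(d))
a=cv2.imread('pics/w3.png');b=cv2.imread('pics/s3.png');cv2.imwrite('pics/c3.png',cv2.resize(np.hstack([a,b]),(800,300)))
E
```

```text
t 7.62 p [526.5  39.  177.5] tooly [ 0.999 -0.05   0.   ] w 26.9 F [-0.3 -1.4 -0.7]
  turn [ 0.6 -0.1 -0. ] shift(after turn) [123.   -1.3   4.1] shift(before) [123.   -1.4   4.2]
```

View pics/c3.png

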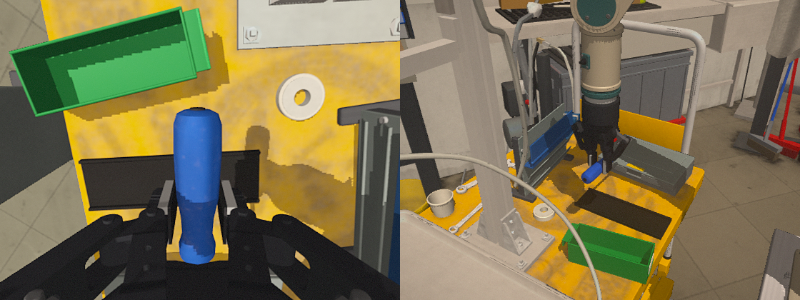

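The blade now points at the case (hidden from the wrist camera), handle in the jaws at (197,180); tape roll (300,97) is clear. Lowering.

Request:
jog_arm(
  series=[
    [[0.6,0,0],[60,-1.3,0],1],
    [[0,0,0],[40,0,0],1],
    [[0,0,0],[23,0,0],1],
    [[0,0,0],[0,0,0],1],
  ],
)

```text
clock: 8.22
eef_pos: [520.3, 34.5, 54.3]
tool_rot: [-1.195, 1.564, -2.831]
force: [-0.5, -0.5, -0.7]
width: 27.2
```

```bash
python3 - <<'E'
from h import *
plan(Rdown(-3.5),[525,35,54.5])
R,p,s=pose()
for n in ('top','scene'):
    d=snap(n,n+'4.png'); P=world(d); np.save(n+'4.npy',P)
    L=(P-p)@R; m=(abs(L[...,1])<15)&(L[...,2]>60)&(L[...,2]<160)&(L[...,0]>0)&(L[...,0]<25)
    q=P[m]; print(n,m.sum())
    for a in range(60,160,10):
        w=L[m&(L[...,2]>=a)&(L[...,2]<a+10)]
        if len(w): print(a,len(w),np.round(np.median(w,0),1),round(w[:,2].max(),1))
    # cover front edge & z
    hsv=cv2.cvtColor(d['img'],cv2.COLOR_RGB2HSV); y=(hsv[...,0]>20)&(hsv[...,0]<32)&(hsv[...,1]>140)&(abs(P[...,0]-515)<40)&(abs(P[...,1]+138)<25)&(P[...,2]>40)
    q=P[y]; print('yellow',len(q),np.round(q.min(0)),np.round(q.max(0)),np.round(np.median(q,0),1))
b=cv2.imread('pics/scene4.png');cv2.imwrite('pics/c4.png',cv2.resize(b[150:290,230:430],(800,560)))
E
```

```text
t 8.22 p [520.3  34.5  54.3] tooly [ 0.998 -0.065 -0.006] w 27.2 F [-0.5 -0.5 -0.7]
  turn [-0.2  0.1  0.4] shift(after turn) [-0.2  4.7 -0.8] shift(before) [-0.3  4.7 -0.8]
top 76
60 8 [14.   0.1 64.7] 68.6
70 8 [13.1  0.4 75. ] 78.8
80 10 [13.5 -0.1 86.4] 89.1
90 12 [13.3 -0.1 95.3] 99.3
100 11 [ 12.4   0.4 106.7] 109.5
110 10 [ 12.2   0.7 114.5] 119.6
120 8 [ 15.1   0.2 126. ] 129.9
130 9 [ 15.7  -0.5 135.3] 139.9
yellow 67 [ 491. -143.   51.] [ 537. -132.   63.] [ 516.1 -137.3   57.2]
scene 57
60 11 [10.7  2.  62.7] 68.2
100 5 [ 11.2   1.9 106.8] 109.5
110 13 [ 11.6   1.7 115.7] 119.9
120 13 [ 12.2   1.3 124.9] 128.6
130 13 [ 12.9   2.  135.8] 140.0
140 2 [ 12.2   5.6 141.4] 141.9
yellow 103 [ 489. -144.   56.] [ 538. -129.   60.] [ 513.  -136.8   57.8]
```

View pics/c4.png

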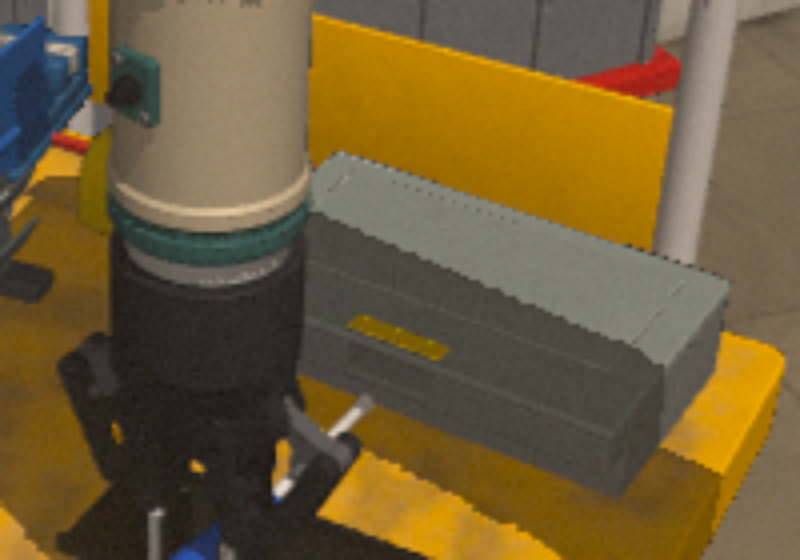

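The scene crop shows the blade tip (365,402) level with the notch mouth (388,370) below the yellow strip. Inserting.

Request:
jog_arm(
  series=[
    [[0,0,0],[0,2,10],1],
    [[0,0,0],[0,0,10],1],
    [[0,0,0],[0,0,8],1],
    [[0,0,0],[0,0,6],1],
    [[0,0,0],[0,0,5],1],
    [[0,0,0],[0,0,0],1],
  ],
)

```text
clock: 9.07
eef_pos: [522.6, -3.6, 56.3]
tool_rot: [-0.793, 1.571, -2.428]
force: [-0.8, -1.0, -1.1]
width: 27.0
```

```bash
python3 - <<'E'
from h import *
plan(Rdown(-3.5),[525,-5,54.5])
d=snap('scene','s5.png')
b=cv2.imread('pics/s5.png');cv2.imwrite('pics/c5.png',cv2.resize(b[170:290,270:430],(640,480)))
E
```

```text
t 9.07 p [522.6  -3.6  56.3] tooly [ 0.998 -0.064 -0.   ] w 27.0 F [-0.8 -1.  -1.1]
  turn [-0.2  0.   0. ] shift(after turn) [1.8 2.5 1.2] shift(before) [1.8 2.5 1.2]
```

View pics/c5.png

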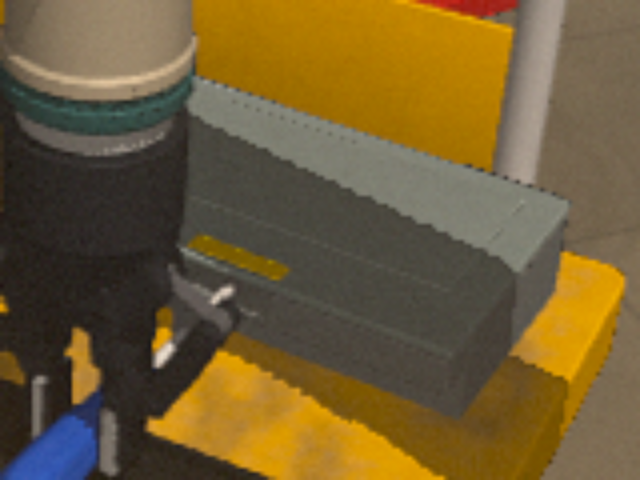

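The blade sits in the notch under the yellow strip (tip hidden past (232,292)), no side force. Levering up.

Request:
jog_arm(
  series=[
    [[0,0,0],[-10,0,1],1],
    [[0,0,0],[-12,0,3],1],
    [[0,0,0],[-12,0,4],1],
    [[0,0,0],[-12,0,4],1],
    [[0,0,0],[-10,0,5],1],
    [[0,0,0],[0,0,0],1],
  ],
)

```text
clock: 9.88
eef_pos: [522.1, -21.2, 113.3]
tool_rot: [1.234, 1.569, -0.402]
force: [-0.1, -0.2, -1.2]
width: 27.4
```

```bash
python3 - <<'E'
from h import *
plan(Rdown(-3.5),[525,-5,54.5])
d=snap('scene','s6.png')
b=cv2.imread('pics/s6.png');cv2.imwrite('pics/c6.png',cv2.resize(b[130:290,240:440],(600,480)))
E
```

```text
t 9.88 p [522.1 -21.2 113.3] tooly [ 0.998 -0.065  0.002] w 27.4 F [-0.1 -0.2 -1.2]
  turn [-0.2  0.  -0.1] shift(after turn) [ 58.8   1.9 -16.3] shift(before) [ 58.8   1.8 -16.4]
```

View pics/c6.png

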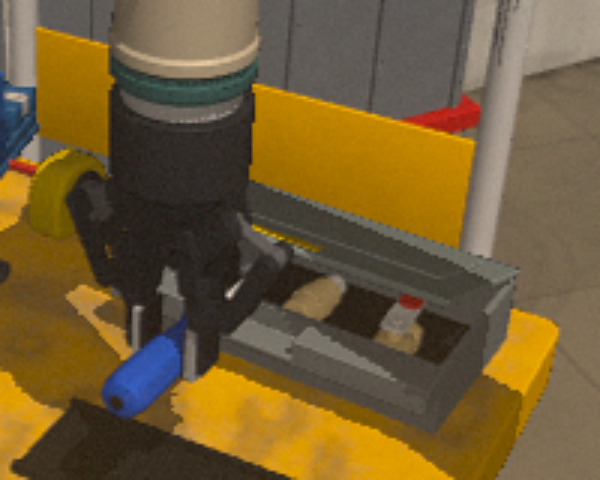

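Cover is open by roughly 0.45 rad; a brass coupling (318,298) and the ball valve (400,325) are visible inside. Continuing the swing.

Request:
jog_arm(
  series=[
    [[0,0,0],[-19,0,9],1],
    [[0,0,0],[-20,0,16],1],
    [[0,0,0],[-17,0,21],1],
    [[0,0,0],[-9,0,23],1],
    [[0,0,0],[-6,0,25],1],
    [[0,0,0],[0,0,22],1],
    [[0,0,0],[2,0,8],1],
    [[0,0,0],[0,0,0],1],
  ],
)

```text
clock: 10.92
eef_pos: [513.2, -143.9, 180.7]
tool_rot: [-1.747, 1.569, 2.902]
force: [-0.0, -0.1, -1.3]
width: 27.3
```

```bash
python3 - <<'E'
from h import *
plan(Rdown(-3.5),[525,-5,54.5])
d=snap('scene','s7.png'); P=world(d)
m=(abs(P[...,0]-510)<110)&(P[...,1]<-220)&(P[...,1]>-330)&(P[...,2]>90)&(P[...,2]<195)
q=P[m]
for z in range(90,200,15):
    w=q[(q[:,2]>=z)&(q[:,2]<z+15)]
    if len(w): print(z,len(w),np.round(np.percentile(w[:,1]-(-0.061*(w[:,0]-510)),[10,50,90])))
b=cv2.imread('pics/s7.png');cv2.imwrite('pics/c7.png',cv2.resize(b[130:290,240:440],(600,480)))
E
```

```text
t 10.93 p [ 513.2 -143.9  180.7] tooly [ 0.998 -0.064 -0.001] w 27.3 F [-0.  -0.1 -1.3]
  turn [-0.2 -0.   0.1] shift(after turn) [ 126.2    3.3 -139.4] shift(before) [ 126.3    3.  -139.4]
90 452 [-279. -277. -275.]
105 465 [-278. -276. -274.]
120 429 [-278. -276. -274.]
135 397 [-278. -276. -274.]
150 392 [-277. -275. -273.]
165 372 [-277. -275. -273.]
180 323 [-277. -275. -273.]
```

View pics/c7.png

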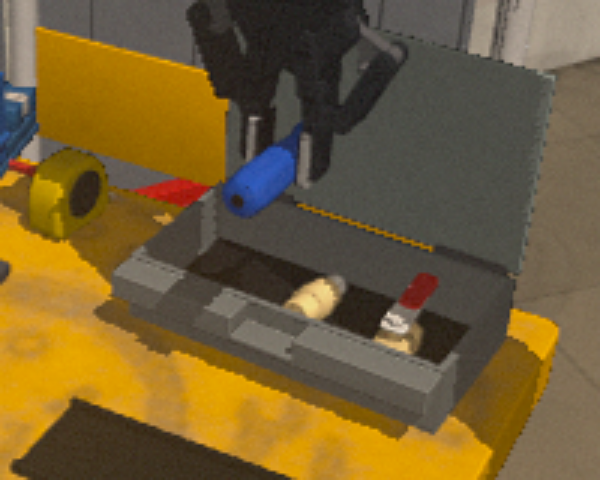

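Cover stands at about 1.55 rad by the depth readings. Inside: coupling (318,298), ball valve (405,310), and perhaps something black at (225,265). Retreat and return the screwdriver.

Request:
jog_arm(
  series=[
    [[0,0,0],[0,0,-48],1],
    [[0,0,0],[0,0,-48],1],
    [[0,0,0],[0,0,-48],1],
    [[-9.4,0,0],[0,0,0],1],
    [[-9.4,0,0],[0,0,0],1],
    [[-9.4,0,0],[0,0,0],1],
    [[-9.4,0,0],[0,0,0],1],
    [[-9.4,0,0],[0,0,0],1],
  ],
)

```text
clock: 11.98
eef_pos: [522.6, 1.2, 181.2]
tool_rot: [-3.114, 1.57, 2.363]
force: [-1.0, 0.1, -1.1]
width: 27.5
```

Request:
jog_arm(
  series=[
    [[-9.4,0,0],[0,0,0],1],
    [[-9.4,0,0],[0,0,0],1],
    [[-9.4,0,0],[0,0,0],1],
    [[-9.4,0,0],[0,0,0],1],
    [[-9.4,0,0],[0,0,0],1],
    [[0,0,0],[0,0,0],1],
  ],
)

```text
clock: 12.72
eef_pos: [522.6, 0.7, 181.1]
tool_rot: [2.153, 1.57, 2.159]
force: [0.0, -0.3, -0.9]
width: 26.9
```

```bash
python3 - <<'E'
from h import *
plan(Rdown(90.4),[450,-16,31])
R,p,s=pose(); d=snap('scene','s8.png'); P=world(d); L=(P-p)@R
m=(abs(L[...,1])<15)&(L[...,2]>60)&(L[...,2]<160)&(L[...,0]>0)&(L[...,0]<25)
w=L[m]; print(np.round([[*np.median(w[(w[:,2]>=a)&(w[:,2]<a+15)],0),w[:,2].max()] for a in (60,75,90,105,120)],1))
E
```

```text
t 12.72 p [522.6   0.7 181.1] tooly [-0.006  1.     0.001] w 26.9 F [ 0.  -0.3 -0.9]
  turn [-0.1 -0.  -0.1] shift(after turn) [150.1 -16.2 -72.7] shift(before) [150.1 -16.5 -72.6]
[[ 12.9   2.2  67.9 144. ]
 [ 13.    2.4  83.2 144. ]
 [ 12.9   2.7  97.7 144. ]
 [ 13.    2.6 112.5 144. ]
 [ 12.9   2.2 126.1 144. ]]
```

Request:
jog_arm(
  series=[
    [[0,0,0],[0,-8,-36],1],
    [[0,0,0],[0,-8,-37],1],
    [[0,0,0],[55,0,0],1],
    [[0,0,0],[50,0,0],1],
    [[0,0,0],[30,0,0],1],
    [[0,0,0],[14,0,0],1],
    [[0,0,0],[0,0,0],1],
  ],
)

```text
clock: 13.65
eef_pos: [450.1, -15.7, 32.0]
tool_rot: [-2.093, 1.57, -2.088]
force: [0.4, -0.1, -0.4]
width: 26.8
```

Request:
jog_arm(
  series=[
    [[0,0,0],[0,0,0],0.15],
    [[0,0,0],[0,0,0],0.15],
    [[0,0,0],[0,0,0],0.15],
    [[0,0,0],[-15,0,0],0.1],
    [[0,0,0],[-40,0,0],0],
    [[0,0,0],[-60,0,0],-0.3],
    [[0,0,0],[-60,0,0],-0.3],
    [[0,0,0],[-60,0,0],-0.3],
  ],
)

```text
clock: 14.65
eef_pos: [449.4, -16.9, 269.3]
tool_rot: [2.596, 1.57, 2.602]
force: [1.7, -1.4, -0.2]
width: 55.6
```

```bash
python3 - <<'E'
from h import *
plan(Rdown(-3.6),[510,-195,300])
d=snap('wrist','w9.png'); np.save('w9.npy',world(d))
a=cv2.imread('pics/w9.png');cv2.imwrite('pics/c9.png',a)
E
```

```text
t 14.65 p [449.4 -16.9 269.3] tooly [-0.006  1.     0.   ] w 55.6 F [ 1.7 -1.4 -0.2]
  turn [93.9 -0.   0. ] shift(after turn) [-30.7  71.6 174. ] shift(before) [ -30.7 -178.5   59.5]
```

View pics/c9.png

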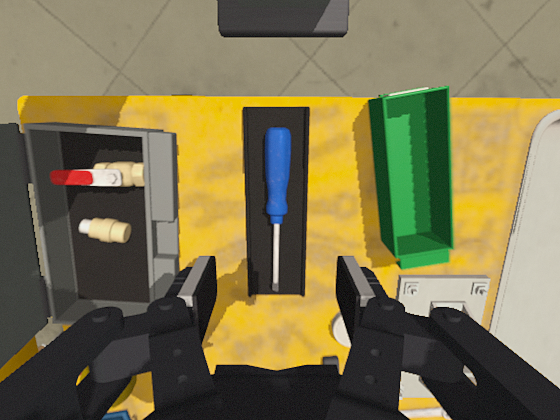

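Screwdriver lies on the mat (277,170–285). The ball valve (105,175) and coupling (105,230) are in the near and middle places; the far place is hidden by the finger. Looking from above the case.

Request:
jog_arm(
  series=[
    [[9.4,0,0],[0,0,0],-0.3],
    [[9.4,0,0],[0,0,0],-0.3],
    [[9.4,0,0],[0,0,0],-0.3],
    [[9.4,0,0],[0,0,0],-0.3],
    [[9.4,0,0],[0,0,0],-0.3],
    [[9.4,0,0],[0,0,0],-0.3],
    [[9.4,0,0],[0,0,0],-0.3],
    [[9.4,0,0],[0,0,0],-0.3],
  ],
)

```text
clock: 15.7
eef_pos: [449.7, -16.8, 267.3]
tool_rot: [-0.653, 1.571, -1.965]
force: [-0.9, 0.2, 0.2]
width: 55.8
```

Request:
jog_arm(
  series=[
    [[9.4,0,0],[0,0,0],-0.3],
    [[9.4,0,0],[0,0,0],-0.3],
    [[0,0,0],[-20,23,43],-0.3],
    [[0,0,0],[-20,23,43],-0.3],
    [[0,0,0],[-20,23,43],-0.3],
    [[0,0,0],[0,0,0],-0.3],
  ],
)

```text
clock: 16.45
eef_pos: [511.9, -154.3, 328.2]
tool_rot: [1.013, 1.567, -0.629]
force: [-0.8, -0.3, -1.0]
width: 55.6
```

```bash
python3 - <<'E'
from h import *
plan(Rdown(-3.6),[510,-195,300])
d=snap('wrist','w10.png'); np.save('w10.npy',world(d))
E
```

```text
t 16.45 p [ 511.9 -154.3  328.2] tooly [ 0.997 -0.071  0.003] w 55.6 F [-0.8 -0.3 -1. ]
  turn [-0.5  0.1 -0.2] shift(after turn) [28.2  0.6 40.7] shift(before) [28.3  0.9 40.7]
```

View pics/w10.png

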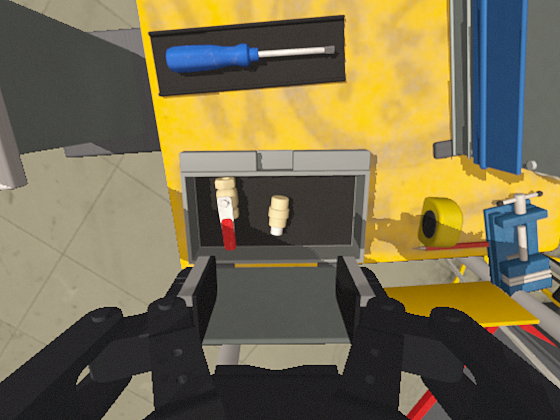

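From above the case: ball valve (226,212) and coupling (279,215); the third place near (330,215) looks bare — check by depth.

```bash
python3 - <<'E'
from h import *
im=cv2.imread('pics/w10.png'); P=np.load('w10.npy'); hsv=cv2.cvtColor(im,cv2.COLOR_BGR2HSV)
H,S,V=[hsv[...,i].astype(int) for i in range(3)]; X,Y,Z=P[...,0],P[...,1],P[...,2]
box=np.zeros(H.shape,bool); box[176:246,200:352]=1
for v in range(180,246,8): print(v,np.round(Z[v,204:352:8]).tolist())
for n,m in (('valve body',box&(Z>15)&(H>10)&(H<32)&(S>60)&(X<480)),('valve all',box&(Z>15)&(X<480)&(X>430)),('lever',box&(Z>36)&(X<490)),('coupl',box&(Z>14)&(X>485)&(X<540))):
    q=P[m]; r=cv2.minAreaRect(q[:,:2].astype(np.float32)); print(n,len(q),np.round(r[0],1),np.round(r[1],1),round(r[2],1),'z',np.round(np.percentile(q[:,2],[5,50,95]),1),np.round(cv2.boxPoints(r)).tolist())
m=(H>100)&(H<125)&(S>120); m[:10]=0;m[100:]=0;m[:,:155]=0;m[:,260:]=0
q=P[m]; print('handle',np.round(np.median(q,0)),np.round(q.max(0)))
E
```

```text
180 [5.0, 6.0, 25.0, 29.0, 5.0, 6.0, 6.0, 7.0, 7.0, 5.0, 6.0, 6.0, 5.0, 4.0, 7.0, 6.0, 5.0, 6.0, 7.0]
188 [4.0, 6.0, 31.0, 31.0, 5.0, 6.0, 6.0, 7.0, 8.0, 5.0, 5.0, 6.0, 6.0, 6.0, 7.0, 7.0, 5.0, 7.0, 7.0]
196 [5.0, 6.0, 32.0, 30.0, 21.0, 5.0, 6.0, 5.0, 5.0, 10.0, 7.0, 6.0, 7.0, 6.0, 7.0, 5.0, 6.0, 6.0, 6.0]
204 [7.0, 6.0, 47.0, 44.0, 25.0, 6.0, 6.0, 5.0, 5.0, 28.0, 29.0, 6.0, 6.0, 6.0, 6.0, 6.0, 5.0, 6.0, 6.0]
212 [6.0, 5.0, 44.0, 44.0, 26.0, 5.0, 6.0, 7.0, 6.0, 31.0, 30.0, 6.0, 6.0, 5.0, 6.0, 7.0, 5.0, 6.0, 7.0]
220 [6.0, 6.0, 42.0, 44.0, 7.0, 6.0, 6.0, 5.0, 7.0, 29.0, 26.0, 5.0, 5.0, 6.0, 6.0, 4.0, 6.0, 6.0, 6.0]
228 [6.0, 5.0, 7.0, 45.0, 5.0, 4.0, 4.0, 6.0, 6.0, 29.0, 7.0, 7.0, 6.0, 7.0, 4.0, 5.0, 7.0, 7.0, 5.0]
236 [5.0, 5.0, 6.0, 44.0, 5.0, 5.0, 5.0, 5.0, 7.0, 5.0, 5.0, 6.0, 5.0, 7.0, 6.0, 6.0, 5.0, 7.0, 6.0]
244 [5.0, 6.0, 5.0, 43.0, 5.0, 4.0, 5.0, 5.0, 5.0, 6.0, 6.0, 6.0, 6.0, 6.0, 6.0, 6.0, 6.0, 5.0, 7.0]
valve body 468 [ 446.3 -189. ] [26.2 53.9] 0.3 z [18.1 29.  32.9] [[433.0, -162.0], [433.0, -216.0], [460.0, -216.0], [459.0, -162.0]]
valve all 1177 [ 451.5 -200. ] [94.  48.6] 86.0 z [23.9 42.1 46.7] [[424.0, -245.0], [472.0, -249.0], [479.0, -155.0], [431.0, -151.0]]
lever 700 [ 452.4 -200. ] [94.  66.7] 86.0 z [41.4 43.4 49.8] [[416.0, -245.0], [482.0, -249.0], [489.0, -155.0], [422.0, -151.0]]
coupl 640 [ 510.7 -198. ] [34.5 92.4] 10.8 z [21.2 28.4 32.4] [[485.0, -156.0], [502.0, -247.0], [536.0, -240.0], [519.0, -149.0]]
handle [nan nan nan] [nan nan nan]
```

```bash
python3 - <<'E'
from h import *
P=np.load('w10.npy')
for v in (186,195): print([(u,round(float(P[v,u,0])),round(float(P[v,u,2]))) for u in list(range(178,216,2))+list(range(350,376,3))])
X,Y,Z=P[...,0],P[...,1],P[...,2]
m=(Z>14)&(Z<36); m[:190]=0;m[240:]=0;m[:,:262]=0;m[:,298:]=0
k,l,s,c=cv2.connectedComponentsWithStats(m.astype(np.uint8)); i=1+np.argmax(s[1:,4]); q=P[l==i]
r=cv2.minAreaRect(q[:,:2].astype(np.float32)); print('coupl',len(q),np.round(r[0],1),np.round(r[1],1),r[2],np.round(cv2.boxPoints(r)).tolist())
for y in range(-225,-165,6):
    w=q[(q[:,1]>=y)&(q[:,1]<y+6)]
    if len(w): print(y,len(w),np.round([w[:,0].min(),w[:,0].max(),w[:,2].max()],1))
plan(Rdown(0),[446.5,-186,100])
E
```

```text
[(178, 378, 2), (180, 381, 0), (182, 399, 51), (184, 401, 51), (186, 402, 45), (188, 402, 36), (190, 402, 26), (192, 402, 17), (194, 401, 6), (196, 404, 6), (198, 407, 7), (200, 410, 7), (202, 413, 7), (204, 415, 6), (206, 418, 6), (208, 421, 6), (210, 423, 4), (212, 426, 6), (214, 429, 5), (350, 614, 6), (353, 618, 6), (356, 621, 11), (359, 621, 25), (362, 621, 42), (365, 622, 51), (368, 626, 50), (371, 644, 0), (374, 648, 1)]
[(178, 376, 0), (180, 379, 0), (182, 397, 50), (184, 399, 50), (186, 401, 49), (188, 401, 41), (190, 401, 31), (192, 401, 19), (194, 401, 10), (196, 402, 5), (198, 405, 5), (200, 408, 5), (202, 411, 7), (204, 413, 6), (206, 416, 6), (208, 419, 5), (210, 421, 5), (212, 424, 6), (214, 427, 6), (350, 614, 6), (353, 618, 6), (356, 620, 13), (359, 620, 29), (362, 621, 43), (365, 623, 50), (368, 641, -3), (371, 644, -1), (374, 648, 1)]
coupl 628 [ 512.3 -218.4] [52.  26.3] 77.63619995117188 [[494.0, -241.0], [520.0, -247.0], [531.0, -196.0], [505.0, -190.0]]
-225 70 [500.3 524.9  31.6]
-219 80 [499.5 526.7  33.7]
-213 92 [501.2 527.1  33.9]
-207 85 [501.6 526.   32. ]
-201 80 [504.7 527.9  31.6]
-195 58 [506.6 525.4  31.3]
t 16.5 p [ 510.7 -151.4  327.4] tooly [ 0.998 -0.067  0.001] w 55.4 F [-0.3 -0.  -0.2]
  turn [-3.9  0.  -0. ] shift(after turn) [227.4 -64.2  34.6] shift(before) [227.3 -61.9  38.9]
```

```bash
python3 - <<'E'
from h import *
P=np.load('w10.npy'); R,p,s=pose(); p=np.array([511.9,-154.3,328.2])
L=(P-p)@R
for x in range(-60,30,6):
    m=(L[...,0]>=x)&(L[...,0]<x+6)&(abs(L[...,1])<120)&(abs(L[...,2])<60)
    w=L[m]; 
    for sg in (-1,1):
        a=w[w[:,1]*sg>0]; 
        if len(a): print(x,sg,len(a),'y',np.round(np.percentile(abs(a[:,1]),[1,50,99]),1),'z',np.round(np.percentile(a[:,2],[1,99]),1))
E
```

```text
-60 -1 4161 y [ 0.5 24.2 61.5] z [-18.1  -1.8]
-60 1 4527 y [ 0.5 26.  64.8] z [-18.   -1.3]
-54 -1 3442 y [ 0.8 48.8 61.7] z [-18.    3.1]
-54 1 3505 y [ 1.  31.3 64.1] z [-17.9   4.2]
-48 -1 2072 y [13.2 49.3 60.7] z [-17.9  10.5]
-48 1 2063 y [20.7 51.9 63.3] z [-17.8  11.1]
-42 -1 2024 y [23.  50.8 59.5] z [-16.3  11.5]
-42 1 2182 y [27.3 53.3 62. ] z [-15.9  11.6]
-36 -1 3521 y [25.3 45.8 58.5] z [-14.   10.6]
-36 1 3342 y [27.9 47.9 61.2] z [-13.7  10.8]
-30 -1 1028 y [26.5 39.8 57.3] z [-14.2  -6.5]
-30 1 1012 y [29.2 42.1 59.8] z [-14.1  -6.3]
-24 -1 341 y [27.7 34.6 48.9] z [-14.   -2.4]
-24 1 329 y [30.4 37.2 51.3] z [-13.9  -1.7]
-18 -1 565 y [26.2 27.2 32.9] z [-11.9   9.2]
-18 1 564 y [28.9 29.9 35.3] z [-11.7   9.5]
-12 -1 416 y [26.1 26.7 39.7] z [-11.7  10.4]
-12 1 427 y [28.9 29.6 42.6] z [-11.7  10.4]
-6 -1 407 y [26.1 27.4 39.7] z [-11.8  10.5]
-6 1 396 y [28.9 30.1 42.6] z [-11.6  10.5]
0 -1 353 y [26.1 27.4 39.7] z [-11.6  10.4]
0 1 348 y [28.9 30.4 42.5] z [-11.5  10.1]
6 -1 306 y [26.1 27.1 39.4] z [-11.7   9.9]
6 1 309 y [28.9 30.2 42.3] z [-11.6   9.9]
12 -1 207 y [26.1 26.4 37.9] z [-11.5  10.4]
12 1 197 y [29.  29.3 40.5] z [-11.4  10.8]
18 -1 44 y [26.2 26.4 26.7] z [-9.6 10.1]
18 1 45 y [28.9 29.2 29.4] z [-9.4  9.5]
```

Request:
jog_arm(
  series=[
    [[-3.9,0,0],[0,0,0],-0.08],
    [[0,0,0],[30,-32,17],-0.08],
    [[0,0,0],[30,-32,17],-0.08],
    [[0,0,0],[60,0,0],-0.08],
    [[0,0,0],[60,0,0],-0.08],
    [[0,0,0],[40,0,0],-0.08],
    [[0,0,0],[0,0,0],-0.08],
  ],
)

```text
clock: 17.38
eef_pos: [444.2, -181.7, 105.1]
tool_rot: [-2.011, 1.563, 2.708]
force: [-0.4, 0.3, -0.5]
width: 45.9
```

```bash
python3 - <<'E'
from h import *
plan(Rdown(0),[446.5,-186,33])
E
```

```text
t 17.38 p [ 444.2 -181.7  105.1] tooly [ 1.     0.007 -0.007] w 45.9 F [-0.4  0.3 -0.5]
  turn [ 0.4 -0.2  0.4] shift(after turn) [72.1  2.3  4.3] shift(before) [72.1  2.8  4.5]
```

Request:
jog_arm(
  series=[
    [[0,0,0],[40,2,4],-0.08],
    [[0,0,0],[20,0,0],-0.08],
    [[0,0,0],[12,0,0],-0.08],
    [[0,0,0],[0,0,0],1],
    [[0,0,0],[0,0,0],1],
    [[0,0,0],[0,0,0],1],
    [[0,0,0],[0,0,0],1],
    [[0,0,0],[0,0,0],1],
  ],
)

```text
clock: 18.38
eef_pos: [449.2, -187.9, 36.3]
tool_rot: [1.36, 1.57, -0.206]
force: [-1.2, 2.6, 7.3]
width: 23.8
```

Request:
jog_arm(
  series=[
    [[0,0,0],[-30,0,0],1],
    [[0,0,0],[-50,0,0],1],
    [[0,0,0],[-60,0,0],1],
    [[0,0,0],[0,0,0],1],
  ],
)

```text
clock: 18.88
eef_pos: [451.7, -189.1, 179.5]
tool_rot: [1.215, 1.561, -0.352]
force: [0.3, 0.3, -3.2]
width: 24.2
```

```bash
python3 - <<'E'
from h import *
plan(Rdown(100.4),[442,130,173])
d=snap('wrist','w11.png'); P=world(d); np.save('w11.npy',P)
t=snap('top','t11.png'); Q=world(t); hsv=cv2.cvtColor(t['img'],cv2.COLOR_RGB2HSV); m=(hsv[...,0]>50)&(hsv[...,0]<80)&(hsv[...,1]>100)&(Q[...,2]>46)&(Q[...,0]<650)
q=Q[m]; r=cv2.minAreaRect(q[:,:2].astype(np.float32)); print('bin',len(q),np.round(r[0],1),np.round(r[1],1),r[2],np.round(cv2.boxPoints(r)).tolist())
a=cv2.imread('pics/w11.png');b=cv2.imread('pics/t11.png');cv2.imwrite('pics/c11.png',cv2.resize(np.hstack([a,b]),(800,300)))
E
```

```text
t 18.88 p [ 451.7 -189.1  179.5] tooly [1.    0.004 0.009] w 24.2 F [ 0.3  0.3 -3.2]
  turn [-100.2    0.6   -0.2] shift(after turn) [  6.5 315.6  48. ] shift(before) [   5.3   -8.6 -319.2]
bin 252 [450.7 129.1] [182.9  60.8] 8.680493354797363 [[356.0, 145.0], [365.0, 85.0], [546.0, 113.0], [537.0, 173.0]]
```

View pics/c11.png

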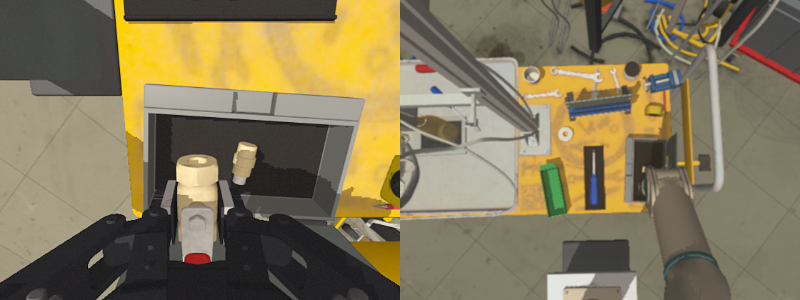

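Valve held (24 mm, ~3 N) and coupling still at (243,160); bin unchanged. Carry the valve to the bin.

Request:
jog_arm(
  series=[
    [[0,0,0],[0,0,-60],1],
    [[0,0,0],[0,0,-60],1],
    [[-10.0,0,0],[0,0,0],1],
    [[-10.0,0,0],[0,0,0],1],
    [[-10.0,0,0],[0,0,0],1],
    [[-10.0,0,0],[0,0,0],1],
    [[-10.0,0,0],[0,0,0],1],
    [[-10.0,0,0],[0,0,0],1],
  ],
)

```text
clock: 19.98
eef_pos: [446.9, -68.0, 173.5]
tool_rot: [-2.886, 1.567, 2.884]
force: [-0.2, -0.1, -1.7]
width: 24.1
```

Request:
jog_arm(
  series=[
    [[-10.0,0,0],[0,0,0],1],
    [[-10.0,0,0],[0,0,0],1],
    [[-10.0,0,0],[0,0,0],1],
    [[-10.0,0,0],[0,0,0],1],
    [[0,0,0],[0,40,0],1],
    [[0,0,0],[0,0,0],1],
  ],
)

```text
clock: 20.72
eef_pos: [439.7, -25.9, 174.0]
tool_rot: [2.21, 1.567, 2.394]
force: [0.1, -0.5, -2.8]
width: 24.3
```

```bash
python3 - <<'E'
from h import *
plan(Rdown(100.4),[395.3,121,80])
d=snap('wrist','w12.png'); P=world(d); hsv=cv2.cvtColor(d['img'],cv2.COLOR_RGB2HSV)
m=(hsv[...,0]>50)&(hsv[...,0]<80)&(hsv[...,1]>100)&(P[...,2]>46)&(P[...,2]<62)
q=P[m]; r=cv2.minAreaRect(q[:,:2].astype(np.float32)); print('bin',len(q),np.round(r[0],1),np.round(r[1],1),r[2],np.round(cv2.boxPoints(r)).tolist())
E
```

```text
t 20.73 p [439.7 -25.9 174. ] tooly [-0.183  0.983  0.003] w 24.3 F [ 0.1 -0.5 -2.8]
  turn [ 0.1 -0.1 -0.2] shift(after turn) [ 94.  152.5 -17.1] shift(before) [ 94.6 152.3 -16.5]
bin 4700 [447.7 130.1] [179.8  65.7] 9.97899341583252 [[353.0, 147.0], [365.0, 82.0], [542.0, 113.0], [530.0, 178.0]]
```

Request:
jog_arm(
  series=[
    [[0,0,0],[0,51,-5.5],1],
    [[0,0,0],[0,51,-5.5],1],
    [[0,0,0],[0,50.5,-5.5],1],
    [[0,0,0],[50,0,0],1],
    [[0,0,0],[30,0,0],1],
    [[0,0,0],[14,0,0],1],
    [[0,0,0],[0,0,0],1],
  ],
)

```text
clock: 21.65
eef_pos: [396.8, 117.6, 79.8]
tool_rot: [-2.85, 1.567, -2.67]
force: [-0.1, 0.2, -1.2]
width: 23.8
```

```bash
python3 - <<'E'
from h import *
plan(Rdown(100.4),[395.3,121,80])
d=snap('wrist','w13.png')
E
```

```text
t 21.65 p [396.8 117.6  79.8] tooly [-0.178  0.984 -0.001] w 23.8 F [-0.1  0.2 -1.2]
  turn [-0.1 -0.2  0.1] shift(after turn) [-0.2  3.6 -0.9] shift(before) [-0.2  3.6 -0.9]
```

View pics/w13.png

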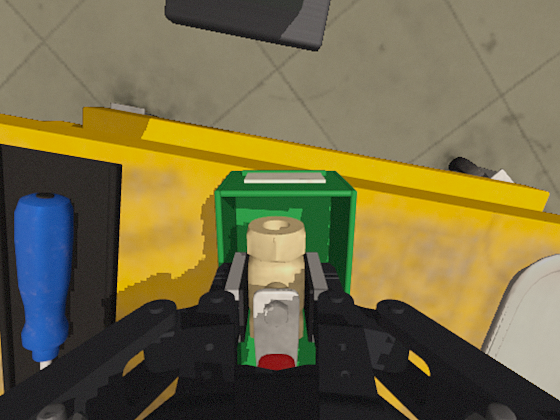

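The valve (277,250) hangs over the front part of the bin (interior 235–340), about 3.5 mm off centre; correct and release.

Request:
jog_arm(
  series=[
    [[0,0,0],[1,3.6,-1],1],
    [[0,0,0],[0,0,0],1],
    [[0,0,0],[0,0,0],0.2],
    [[0,0,0],[0,0,0],0.2],
    [[0,0,0],[0,0,0],0.1],
    [[0,0,0],[-30,0,0],0],
    [[0,0,0],[-60,0,0],-0.1],
    [[0,0,0],[-60,0,0],-0.1],
  ],
)

```text
clock: 22.7
eef_pos: [395.5, 121.8, 231.8]
tool_rot: [2.861, 1.569, 3.04]
force: [1.4, -0.7, 0.5]
width: 46.5
```

```bash
python3 - <<'E'
from h import *
plan(Rdown(-12.4),[513.6,-212.5,180])
d=snap('wrist','w14.png'); t=snap('top','t14.png')
a=cv2.imread('pics/w14.png');b=cv2.resize(t['img'][200:310,170:400,::-1],None,fx=2.5,fy=2.5);c=np.zeros((420,575,3),np.uint8);c[:275]=b
cv2.imwrite('pics/c14.png',cv2.resize(np.hstack([a,c]),(800,296)))
E
```

```text
t 22.7 p [395.5 121.8 231.8] tooly [-0.179  0.984  0.   ] w 46.5 F [ 1.4 -0.7  0.5]
  turn [ 1.127e+02 -1.000e-01  1.000e-01] shift(after turn) [ 51.8 187.1 301.1] shift(before) [  51.5 -350.    56.6]
```

View pics/c14.png

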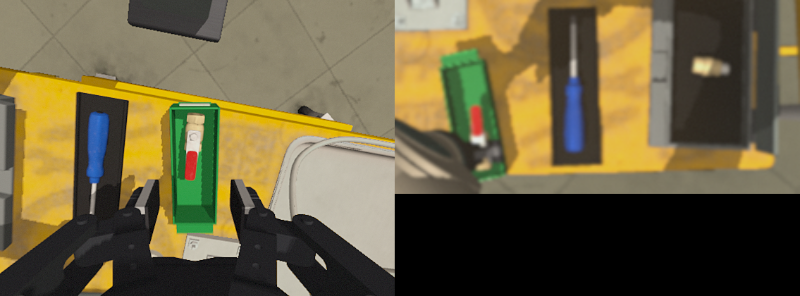

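Valve lies in the bin's front half (192,150); screwdriver still on mat. Next, the coupling.

Request:
jog_arm(
  series=[
    [[0,0,0],[0,-58,9.4],-0.1],
    [[0,0,0],[0,-58,9.4],-0.1],
    [[0,0,0],[0,-58,9.4],-0.1],
    [[0,0,0],[0,-58,9.4],-0.1],
    [[0,0,0],[0,-58,9.4],-0.1],
    [[0,0,0],[0,-40,9.4],-0.1],
    [[10.2,0,0],[0,0,0],-0.1],
    [[10.2,0,0],[0,0,0],-0.1],
  ],
)

```text
clock: 23.8
eef_pos: [509.9, -193.5, 229.3]
tool_rot: [2.774, 1.569, 2.589]
force: [0.0, 0.4, -0.4]
width: 46.8
```

Request:
jog_arm(
  series=[
    [[10.2,0,0],[0,0,0],-0.1],
    [[10.2,0,0],[0,0,0],-0.1],
    [[10.2,0,0],[0,0,0],-0.1],
    [[10.2,0,0],[0,0,0],-0.1],
    [[10.2,0,0],[0,0,0],-0.1],
    [[10.2,0,0],[0,0,0],-0.1],
    [[10.2,0,0],[0,0,0],-0.1],
    [[10.2,0,0],[0,0,0],-0.1],
  ],
)

```text
clock: 24.8
eef_pos: [509.9, -192.8, 229.7]
tool_rot: [-1.514, 1.57, -3.121]
force: [0.0, 0.1, 0.3]
width: 47.1
```

Request:
jog_arm(
  series=[
    [[10.2,0,0],[0,0,0],-0.1],
    [[0,0,0],[0,0,0],-0.1],
  ],
)

```text
clock: 25.05
eef_pos: [510.0, -192.7, 229.9]
tool_rot: [-0.92, 1.57, -2.697]
force: [0.0, -0.2, 0.2]
width: 47.0
```

```bash
cat > cp.py <<'E'
from h import *
d=snap('wrist'); P=world(d); X,Y,Z=P[...,0],P[...,1],P[...,2]
hsv=cv2.cvtColor(d['img'],cv2.COLOR_RGB2HSV)
m=(Z>14)&(Z<36)&(abs(X-512)<35)&(Y<-170)&(Y>-258)
k,l,s,c=cv2.connectedComponentsWithStats(m.astype(np.uint8)); i=1+np.argmax(s[1:,4]); q=P[l==i]
r=cv2.minAreaRect(q[:,:2].astype(np.float32)); print('coupl',len(q),np.round(r[0],1),np.round(r[1],1),r[2],np.round(cv2.boxPoints(r)).tolist())
plan(Rdown(-12.4),[513.6,-212.5,35])
E
python3 cp.py
```

```text
coupl 1069 [ 512.6 -218.2] [51.4 27.1] 77.93569946289062 [[494.0, -240.0], [520.0, -246.0], [531.0, -196.0], [505.0, -190.0]]
t 25.1 p [ 510.1 -192.7  230. ] tooly [ 0.979 -0.203 -0.001] w 47.0 F [-0.2 -0.1 -0.5]
  turn [0.7 0.  0. ] shift(after turn) [195.    7.7  18.6] shift(before) [195.    7.6  18.6]
```

Request:
jog_arm(
  series=[
    [[0,0,0],[55,7.5,18.5],-0.1],
    [[0,0,0],[58,0,0],-0.1],
    [[0,0,0],[45,0,0],-0.1],
    [[0,0,0],[25,0,0],-0.1],
    [[0,0,0],[12,0,0],-0.1],
    [[0,0,0],[0,0,0],1],
    [[0,0,0],[0,0,0],1],
    [[0,0,0],[0,0,0],1],
  ],
)

```text
clock: 26.1
eef_pos: [514.6, -212.9, 36.4]
tool_rot: [1.446, 1.569, -0.333]
force: [0.0, -0.2, -0.3]
width: 25.5
```

Request:
jog_arm(
  series=[
    [[0,0,0],[0,0,0],1],
    [[0,0,0],[0,0,0],1],
    [[0,0,0],[0,0,0],1],
  ],
)

```text
clock: 26.48
eef_pos: [514.0, -212.6, 35.5]
tool_rot: [1.258, 1.57, -0.521]
force: [-0.5, 0.5, 0.5]
width: 26.0
```

Request:
jog_arm(
  series=[
    [[0,0,0],[-30,0,0],1],
    [[0,0,0],[-50,0,0],1],
    [[0,0,0],[-60,0,0],1],
    [[0,0,0],[0,0,-60],1],
    [[0,0,0],[0,0,-60],1],
    [[0,0,0],[0,0,0],1],
  ],
)

```text
clock: 27.22
eef_pos: [540.1, -88.1, 176.0]
tool_rot: [2.823, 1.566, 1.054]
force: [-0.2, -1.1, -1.4]
width: 25.5
```

```bash
cat > bn.py <<'E'
from h import *
def binpose(n='top',yl=(0,260)):
    t=snap(n); Q=world(t); hsv=cv2.cvtColor(t['img'],cv2.COLOR_RGB2HSV)
    m=(hsv[...,0]>50)&(hsv[...,0]<80)&(hsv[...,1]>100)&(Q[...,2]>46)&(Q[...,2]<62)&(Q[...,0]<650)&(Q[...,1]>yl[0])&(Q[...,1]<yl[1])
    q=Q[m]; r=cv2.minAreaRect(q[:,:2].astype(np.float32)); b=cv2.boxPoints(r)
    print('bin',n,len(q),np.round(r[0],1),np.round(r[1],1),round(r[2],1),np.round(b).tolist())
E
python3 - <<'E'
from bn import *
binpose(); plan(Rdown(100.2),[442.5+50*.984,129.7+50*.178,85])
d=snap('wrist'); P=world(d); m=(P[...,2]>4)&(P[...,2]<36)&(abs(P[...,0]-512)<40)&(P[...,1]<-170)&(P[...,1]>-258)
print('pts left in middle of case above 14:',(m&(P[...,2]>14)).sum(), 'floor',m.sum())
E
```

```text
bin top 245 [450.4 125.7] [182.8  56.4] 13.2 [[355.0, 132.0], [368.0, 77.0], [546.0, 119.0], [533.0, 174.0]]
t 27.27 p [539.1 -92.  175.6] tooly [ 0.98  -0.201  0.   ] w 25.7 F [-0.  -0.6 -0.9]
  turn [-1.118e+02 -0.000e+00 -1.000e-01] shift(after turn) [ 90.6 235.4  -5.9] shift(before) [  90.8  -92.9 -216.2]
pts left in middle of case above 14: 0 floor 1436
```

Request:
jog_arm(
  series=[
    [[-10.2,0,0],[0,0,0],1],
    [[-10.2,0,0],[0,0,0],1],
    [[-10.2,0,0],[0,0,0],1],
    [[-10.2,0,0],[0,0,0],1],
    [[-10.2,0,0],[0,0,0],1],
    [[-10.2,0,0],[0,0,0],1],
    [[-10.2,0,0],[0,0,0],1],
    [[-10.2,0,0],[0,0,0],1],
  ],
)

```text
clock: 28.32
eef_pos: [538.1, -97.7, 174.8]
tool_rot: [-1.958, 1.569, -2.311]
force: [-0.4, -0.1, -0.9]
width: 25.7
```

Request:
jog_arm(
  series=[
    [[-10.2,0,0],[0,0,0],1],
    [[-10.2,0,0],[0,0,0],1],
    [[-10,0,0],[0,0,0],1],
    [[0,0,0],[0,57,-2],1],
    [[0,0,0],[0,57,-2],1],
    [[0,0,0],[0,57,-2],1],
    [[0,0,0],[0,30,-2],1],
    [[0,0,0],[0,0,0],1],
  ],
)

```text
clock: 29.32
eef_pos: [495.4, 102.3, 175.4]
tool_rot: [1.014, 1.571, 1.192]
force: [-0.2, -0.8, -0.2]
width: 25.6
```

```bash
python3 - <<'E'
from bn import *
binpose('wrist'); plan(Rdown(100.2),[487.8,137.9,82])
d=snap('wrist','w15.png'); P=world(d)
R,p,s=pose()
# parts in bin: points inside bin with non green
hsv=cv2.cvtColor(d['img'],cv2.COLOR_RGB2HSV); red=((hsv[...,0]<6)|(hsv[...,0]>174))&(hsv[...,1]>150)&(P[...,2]<60)&(P[...,2]>10)
q=P[red]; print('lever',len(q),np.round([q.min(0),q.max(0)]).tolist())
E
```

```text
bin wrist 4174 [449.9 131. ] [184.   64.1] 10.0 [[354.0, 147.0], [365.0, 83.0], [546.0, 115.0], [535.0, 179.0]]
t 29.38 p [495.9 100.2 175.1] tooly [-0.174  0.985 -0.001] w 25.9 F [ 0.7 -1.4 -0.5]
  turn [-0.2 -0.   0.1] shift(after turn) [93.1 38.5 -1.3] shift(before) [93.  38.7 -1.3]
lever 1119 [[420.0, 116.0, 39.0], [464.0, 133.0, 44.0]]
```

Request:
jog_arm(
  series=[
    [[0,0,0],[0,38.6,-1],1],
    [[0,0,0],[45,0,0],1],
    [[0,0,0],[30,0,0],1],
    [[0,0,0],[17,0,0],1],
    [[0,0,0],[0,0,0],1],
  ],
)

```text
clock: 30.05
eef_pos: [488.0, 137.7, 82.5]
tool_rot: [-2.674, 1.569, -2.5]
force: [-0.4, -0.5, -0.6]
width: 25.9
```

```bash
python3 - <<'E'
from bn import *
plan(Rdown(100.2),[487.8,137.9,82])
E
```

```text
t 30.05 p [488.  137.7  82.5] tooly [-0.173  0.985 -0.001] w 25.9 F [-0.4 -0.5 -0.6]
  turn [-0.3 -0.1  0.1] shift(after turn) [ 0.5  0.2 -0.2] shift(before) [ 0.5  0.2 -0.2]
```

Request:
jog_arm(
  series=[
    [[0,0,0],[3,0,0],1],
    [[0,0,0],[0,0,0],0.2],
    [[0,0,0],[0,0,0],0.2],
    [[0,0,0],[0,0,0],0.1],
    [[0,0,0],[-30,0,0],0],
    [[0,0,0],[-60,0,-20],-0.5],
    [[0,0,0],[-60,0,-40],-1],
    [[0,0,0],[0,0,0],-1],
  ],
)

```text
clock: 31.05
eef_pos: [434.1, 130.2, 224.8]
tool_rot: [-0.244, 1.565, -0.067]
force: [0.5, -0.4, -0.3]
width: 85.6
```

```bash
python3 - <<'E'
from bn import *
binpose('wrist'); plan(Rdown(100.2),[428,127,60])
d=snap('wrist','w16.png'); P=world(d); np.save('w16.npy',P)
hsv=cv2.cvtColor(d['img'],cv2.COLOR_RGB2HSV); br=(hsv[...,0]>10)&(hsv[...,0]<35)&(hsv[...,1]>40)
th=np.radians(10.1); c=np.array([442.5,129.7]); U=np.array([[np.cos(th),np.sin(th)],[-np.sin(th),np.cos(th)]])
l=(P[...,:2]-c)@U.T; ins=(abs(l[...,0])<82)&(abs(l[...,1])<28)&(P[...,2]>12)&(P[...,2]<65)&~((hsv[...,0]>45)&(hsv[...,0]<85)&(hsv[...,1]>100))
for a in range(-84,84,12):
    w=ins&(l[...,0]>=a)&(l[...,0]<a+12)
    if w.sum()>5: print(a,w.sum(),'y',np.round([l[w][:,1].min(),l[w][:,1].max()],0),'z',np.round(np.percentile(P[w][:,2],[10,95])))
E
```

```text
bin wrist 2651 [450.2 131.5] [183.8  63.4] 10.3 [[354.0, 146.0], [365.0, 84.0], [546.0, 117.0], [535.0, 179.0]]
t 31.1 p [434.7 129.6 223.2] tooly [-0.175  0.985 -0.001] w 85.3 F [0.3 0.2 0.1]
  turn [-0.1  0.2  0.1] shift(after turn) [163.2  -1.4  -7.1] shift(before) [163.2  -1.2  -7.7]
-72 312 y [-11.  13.] z [25. 32.]
-60 354 y [-13.  13.] z [25. 41.]
-48 367 y [-13.  13.] z [27. 46.]
-36 313 y [-14.  11.] z [25. 42.]
-24 277 y [-14.   9.] z [26. 43.]
-12 206 y [-13.   4.] z [41. 43.]
0 203 y [-14.   2.] z [41. 43.]
12 141 y [-14.   1.] z [40. 42.]
24 216 y [-9. 13.] z [18. 29.]
36 287 y [-12.  14.] z [22. 30.]
48 236 y [-12.  14.] z [23. 31.]
60 172 y [-10.  11.] z [22. 29.]
72 95 y [-7.  8.] z [21. 25.]
```

Both parts are in the bin (valve at local x −72…+22, coupling +24…+80). Now refine the rail from several stored views before carrying.

```bash
python3 - <<'E'
from h import *
def rail(n,P,im):
    hsv=cv2.cvtColor(im,cv2.COLOR_BGR2HSV); H,S=hsv[...,0],hsv[...,1]; Z=P[...,2]
    base=(P[...,0]>640)&(P[...,0]<800)&(P[...,1]>-180)&(P[...,1]<110)
    for nm,m in (('rail top',base&(H>100)&(H<128)&(S>70)&(Z>166)&(Z<174)),('rail face',base&(H>100)&(H<128)&(S>70)&(Z>130)&(Z<164)),('plate top',base&(S<70)&(Z>180)&(Z<189))):
        q=P[m][:,:2].astype(np.float32)
        if len(q)<15: print(n,nm,len(q)); continue
        l=cv2.fitLine(q,cv2.DIST_HUBER,0,.01,.01).ravel(); 
        if l[1]<0: l[:2]*=-1
        d=(q-l[2:])@np.array([l[1],-l[0]]); t=(q-l[2:])@l[:2]
        x0=l[2]+(-42-l[3])/l[1]*l[0]
        print(n,nm,len(q),'yaw',round(float(np.degrees(np.arctan2(-l[0],l[1]))),2),'x at y=-42:',round(float(x0),1),'spread',np.round(np.percentile(d,[5,95]),1),'ends y',np.round([(l[3]+t.min()*l[1]),(l[3]+t.max()*l[1])],0), 'zmed',np.round(np.median(P[m][:,2]),1))
for n,f,g in (('top0','top0.npy','top0.png'),('scene0','scene0.npy','scene0.png'),('w10','w10.npy','w10.png')): rail(n,np.load(f),cv2.imread('pics/'+g))
for n in ('top','scene'):
    d=get_image(n); rail(n,world(d),np.ascontiguousarray(d['img'][:,:,::-1]))
E
```

```text
top0 rail top 153 yaw 5.84 x at y=-42: 709.5 spread [-1.9  2.2] ends y [-143.   56.] zmed 169.4
top0 rail face 274 yaw 5.87 x at y=-42: 708.2 spread [-0.9  0.8] ends y [-144.   56.] zmed 147.9
top0 plate top 204 yaw 5.89 x at y=-42: 738.3 spread [-2.7 10.6] ends y [-147.   65.] zmed 183.2
scene0 rail top 237 yaw 5.76 x at y=-42: 709.4 spread [-1.8  2.5] ends y [-145.   60.] zmed 169.7
scene0 rail face 1000 yaw 5.72 x at y=-42: 709.0 spread [-1.2  1.4] ends y [-150.   62.] zmed 147.2
scene0 plate top 314 yaw 5.57 x at y=-42: 738.0 spread [-2.  16.1] ends y [-151.   71.] zmed 183.2
w10 rail top 1425 yaw 5.9 x at y=-42: 708.9 spread [-1.3  2.6] ends y [-148.  -15.] zmed 169.6
w10 rail face 4464 yaw 5.85 x at y=-42: 708.3 spread [-0.8  0.8] ends y [-151.   -5.] zmed 147.9
w10 plate top 1
top rail top 153 yaw 5.82 x at y=-42: 709.7 spread [-1.8  2. ] ends y [-143.   56.] zmed 169.3
top rail face 285 yaw 5.8 x at y=-42: 708.2 spread [-0.8  0.7] ends y [-144.   57.] zmed 147.8
top plate top 217 yaw 5.9 x at y=-42: 738.2 spread [-2.5 13.4] ends y [-148.   65.] zmed 183.1
scene rail top 244 yaw 5.75 x at y=-42: 709.3 spread [-1.5  2.6] ends y [-146.   62.] zmed 169.4
scene rail face 1000 yaw 5.73 x at y=-42: 709.0 spread [-1.3  1.4] ends y [-151.   61.] zmed 147.1
scene plate top 313 yaw 5.54 x at y=-42: 737.9 spread [-1.9 16.7] ends y [-149.   69.] zmed 183.3
```

Request:
jog_arm(
  series=[
    [[0,0,0],[55,-1,0],-1],
    [[0,0,0],[60,0,0],-1],
    [[0,0,0],[45,0,0],-1],
    [[0,0,0],[22,0,0],-1],
    [[0,0,0],[0,0,0],-1],
    [[0,0,0],[0,0,0],1],
    [[0,0,0],[0,0,0],1],
    [[0,0,0],[0,0,0],1],
  ],
)

```text
clock: 32.25
eef_pos: [435.0, 128.7, 40.2]
tool_rot: [0.257, 1.57, 0.432]
force: [-0.9, -0.5, 0.8]
width: 63.1
```

Request:
jog_arm(
  series=[
    [[0,0,0],[0,0,0],1],
    [[0,0,0],[0,0,0],1],
    [[0,0,0],[0,0,0],1],
  ],
)

```text
clock: 32.62
eef_pos: [435.0, 128.7, 40.2]
tool_rot: [-0.145, 1.57, 0.031]
force: [-0.6, -0.5, 6.4]
width: 62.9
```

```bash
python3 - <<'E'
from bn import *
plan(Rdown(95.8),[611.6,-53.3,190]); binpose('top')
E
```

```text
t 32.62 p [435.  128.7  40.2] tooly [-0.174  0.985 -0.   ] w 62.9 F [-0.6 -0.5  6.4]
  turn [4.2 0.1 0. ] shift(after turn) [-149.8 -198.9  157.3] shift(before) [-149.5 -210.   142.4]
bin top 167 [521.4 130.9] [79.8 43.9] 59.5 [[482.0, 108.0], [520.0, 85.0], [561.0, 154.0], [523.0, 176.0]]
```

Request:
jog_arm(
  series=[
    [[0,0,0],[-15,0,0],1],
    [[0,0,0],[-30,0,0],1],
    [[0,0,0],[-45,0,0],1],
    [[0,0,0],[-45,0,0],1],
    [[0,0,0],[-25,0,0],1],
    [[4.2,0,0],[0,0,0],1],
    [[0,0,0],[0,0,0],1],
  ],
)

```text
clock: 33.55
eef_pos: [434.2, 127.9, 199.4]
tool_rot: [-2.083, 1.57, -1.981]
force: [-0.0, -0.6, -6.2]
width: 63.3
```

```bash
cat > held.py <<'E'
from h import *
R,p,s=pose()
for n in ('wrist','top','scene'):
    t=get_image(n); Q=world(t); hsv=cv2.cvtColor(t['img'],cv2.COLOR_RGB2HSV)
    L=(Q-p)@R; g=(hsv[...,0]>50)&(hsv[...,0]<80)&(hsv[...,1]>100)&(abs(L[...,2])<140)&(abs(L[...,1])<45)&(abs(L[...,0])<60)
    q=L[g]
    if len(q)<30: print(n,len(q)); continue
    k=q[q[:,0]<q[:,0].min()+6]  # rim
    print(n,len(q),'x(down)',np.round(np.percentile(q[:,0],[1,99]),1),'y',np.round(np.percentile(q[:,1],[1,99]),1),'z',np.round(np.percentile(q[:,2],[.5,99.5]),1))
    for a in (-100,-75,-50,-25,25,50,75,90):
        w=q[(q[:,2]>=a)&(q[:,2]<a+25)]
        if len(w)>10: print('   z',a,'rim x',round(float(np.percentile(w[:,0],3)),1),len(w))
plan(Rdown(95.8),[611.6,-53.3,190])
E
python3 held.py
```

```text
wrist 39519 x(down) [-15.9  38.1] y [-31.2  31. ] z [-76.5  64.7]
   z -100 rim x -16.3 1394
   z -75 rim x -15.6 11719
   z -50 rim x -15.5 7891
   z -25 rim x -15.4 7007
   z 25 rim x -5.3 3890
   z 50 rim x 26.6 1459
top 539 x(down) [-18.1  41.9] y [-30.4  31.1] z [ 20.8 104.9]
   z 25 rim x -15.1 88
   z 50 rim x -14.2 127
   z 75 rim x -17.5 253
   z 90 rim x -17.6 161
scene 6235 x(down) [-15.9  38. ] y [-30.4  34.2] z [-77.3 105.7]
   z -100 rim x -15.8 277
   z -75 rim x -15.1 1084
   z -50 rim x -14.9 1044
   z -25 rim x -15.1 785
   z 25 rim x -14.5 558
   z 50 rim x -14.8 886
   z 75 rim x -15.6 1096
   z 90 rim x -16.1 604
t 33.7 p [434.1 128.4 199.1] tooly [-0.103  0.995 -0.   ] w 63.1 F [ 0.3  0.2 -5.2]
  turn [ 0.1 -0.1  0. ] shift(after turn) [   9.1 -198.7  158.2] shift(before) [   8.9 -199.   157.8]
```

Request:
jog_arm(
  series=[
    [[0,0,0],[0,-45,0],1],
    [[0,0,0],[0,-45,0],1],
    [[0,0,0],[0,-40,20],1],
    [[0,0,0],[0,-40,25],1],
    [[0,0,0],[0,-29,30],1],
    [[0,0,0],[0,0,30],1],
    [[0,0,0],[0,0,0],1],
  ],
)

```text
clock: 34.58
eef_pos: [561.3, -58.2, 198.8]
tool_rot: [0.966, 1.568, 1.068]
force: [-1.6, 0.6, -5.9]
width: 63.1
```

```bash
python3 held.py; python3 - <<'E'
from h import *
t=get_image('scene'); cv2.imwrite('pics/s17.png',t['img'][:,:,::-1]); P=world(t)
hsv=cv2.cvtColor(t['img'],cv2.COLOR_RGB2HSV); g=(hsv[...,0]>50)&(hsv[...,0]<80)&(hsv[...,1]>100)&(P[...,2]>185)
q=P[g]; th=np.radians(5.8); ex=np.array([np.cos(th),np.sin(th)]); a=(q[:,:2]-[708.7,-43.5])@ex; b=(q[:,:2]-[708.7,-43.5])@[-ex[1],ex[0]]
print('in panel frame x',np.round(np.percentile(a,[.5,50,99.5,100]),1),'y',np.round(np.percentile(b,[1,99]),1),'z',np.round(np.percentile(q[:,2],[1,99]),1))
E
```

```text
wrist 38935 x(down) [-15.9  38.1] y [-31.2  31. ] z [-76.5  65.5]
   z -100 rim x -16.2 1414
   z -75 rim x -15.6 12026
   z -50 rim x -15.5 7913
   z -25 rim x -15.5 6830
   z 25 rim x -5.5 3571
   z 50 rim x 25.3 1210
top 192 x(down) [-16.8  42.3] y [-4.  33.4] z [-79.7 103.4]
   z -100 rim x -15.7 15
   z -75 rim x -15.5 95
   z -50 rim x -16.0 55
   z 90 rim x -16.3 19
scene 3933 x(down) [-15.9  38. ] y [-30.9  35.1] z [-81.8 103.1]
   z -100 rim x -15.9 317
   z -75 rim x -15.0 633
   z -50 rim x -15.0 653
   z -25 rim x -15.1 465
   z 25 rim x -14.3 375
   z 50 rim x -14.3 556
   z 75 rim x -15.7 580
   z 90 rim x -16.0 164
t 34.73 p [558.  -58.2 198.8] tooly [-0.103  0.995  0.   ] w 63.4 F [-0.7  0.1 -4.6]
  turn [ 0.1 -0.2 -0. ] shift(after turn) [ 8.8 -0.5 53.8] shift(before) [ 8.6 -0.7 53.8]
in panel frame x [-228.7 -149.4  428.6  767. ] y [-1055.9    35.1] z [185.4 260.7]
```

Request:
jog_arm(
  series=[
    [[0,0,0],[0,0,25],1],
    [[0,0,0],[0,0,18],1],
    [[0,0,0],[0,0,11],1],
    [[0,0,0],[0,0,0],1],
    [[0,0,0],[0,0,0],1],
    [[0,0,0],[0,0,0],1],
  ],
)

```text
clock: 35.52
eef_pos: [612.4, -53.2, 199.6]
tool_rot: [-2.667, 1.57, -2.565]
force: [-0.0, -0.5, -6.5]
width: 63.5
```

```bash
cat > lip.py <<'E'
from h import *
th=np.radians(5.8); ex=np.array([np.cos(th),np.sin(th)]); ey=np.array([-ex[1],ex[0]]); o=np.array([708.7,-43.5])
plan(Rdown(95.8),[612,-53.3,158.5])
for n in ('scene','top'):
    t=get_image(n); P=world(t); hsv=cv2.cvtColor(t['img'],cv2.COLOR_RGB2HSV)
    a=(P[...,:2]-o)@ex; b=(P[...,:2]-o)@ey; Z=P[...,2]
    g=(hsv[...,0]>50)&(hsv[...,0]<80)&(hsv[...,1]>100)&(a>-190)&(a<40)&(abs(b)<60)&(Z>100)&(Z<240)
    print(n,'bin panel x',np.round(np.percentile(a[g],[.5,99.5]),1),'y',np.round(np.percentile(b[g],[1,99]),1),'z',np.round(np.percentile(Z[g],[1,99]),1))
    w=g&(a>-12); print('  lip pts',w.sum(),'x',np.round(np.percentile(a[w],[1,50,99]),1) if w.sum()>5 else '', 'z',np.round(np.percentile(Z[w],[2,50,98]),1) if w.sum()>5 else '')
    r=(hsv[...,0]>100)&(hsv[...,0]<128)&(hsv[...,1]>70)&(abs(a-2)<10)&(Z>164)&(Z<174); print('  rail top x',np.round(np.percentile(a[r],[5,50,95]),1),r.sum())
print(np.round(pose()[1],1))
E
python3 lip.py
```

```text
t 35.52 p [612.4 -53.2 199.6] tooly [-0.102  0.995 -0.   ] w 63.5 F [-0.  -0.5 -6.5]
  turn [ 0.1 -0.   0. ] shift(after turn) [41.1 -0.  -0.4] shift(before) [41.1 -0.  -0.4]
scene bin panel x [-175.8    8.8] y [-31.3  34.7] z [162.  215.8]
  lip pts 477 x [-11.8  -6.2  10.9] z [167.8 207.3 216. ]
  rail top x [-0.5  0.8  3. ] 132
top bin panel x [-174.3 -103.2] y [-13.7  32.5] z [157.7 217.1]
  lip pts 0 x  z 
  rail top x [-0.8  0.9  2.9] 33
[612.7 -53.2 199.7]
```

Request:
jog_arm(
  series=[
    [[0,0,0],[12,0,0],1],
    [[0,0,0],[12,0,0],1],
    [[0,0,0],[7,0,0],1],
    [[0,0,0],[5,0,0],1],
    [[0,0,0],[0,0,0],1],
    [[0,0,0],[0,0,0],1],
  ],
)

```text
clock: 36.38
eef_pos: [613.4, -52.9, 163.9]
tool_rot: [0.128, 1.57, 0.231]
force: [-0.3, -0.3, -6.8]
width: 63.1
```

```bash
python3 lip.py; python3 - <<'E'
import cv2,numpy as np
from h import *
d=snap('scene','s18.png'); cv2.imwrite('pics/c18.png',cv2.resize(d['img'][110:270,130:310,::-1],(675,600)))
E
```

```text
t 36.38 p [613.4 -52.9 163.9] tooly [-0.102  0.995  0.   ] w 63.1 F [-0.3 -0.3 -6.8]
  turn [ 0.1  0.  -0. ] shift(after turn) [ 5.4 -0.3 -1.4] shift(before) [ 5.4 -0.3 -1.4]
scene bin panel x [-174.6   10.1] y [-30.8  34.9] z [126.3 180.2]
  lip pts 488 x [-11.8  -5.2  11.2] z [131.  171.5 180.5]
  rail top x [-0.7  0.7  3.1] 188
top bin panel x [-173.5 -105. ] y [-18.9  32.8] z [121.2 182.3]
  lip pts 0 x  z 
  rail top x [-1.2  0.9  3.1] 43
[613.4 -52.9 164. ]
```

View pics/c18.png

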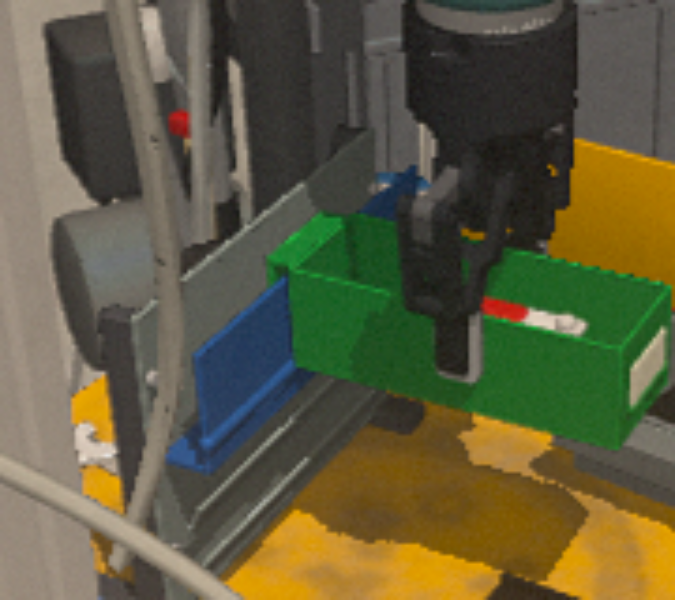

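The lip (285,255) straddles the blue rail with the rear wall in front of it; contact-free so far. Lower the last millimetres.

Request:
jog_arm(
  series=[
    [[0,0,0],[3,0,-1],1],
    [[0,0,0],[2.5,0,0],1],
    [[0,0,0],[0.5,0,0],1],
    [[0,0,0],[0,0,0],1],
    [[0,0,0],[0,0,0],1],
  ],
)

```text
clock: 37.15
eef_pos: [612.1, -53.2, 158.0]
tool_rot: [-0.756, 1.57, -0.654]
force: [-3.7, -0.3, 0.9]
width: 63.3
```

```bash
python3 lip.py
```

```text
t 37.15 p [612.1 -53.2 158. ] tooly [-0.102  0.995 -0.   ] w 63.3 F [-3.7 -0.3  0.9]
  turn [0.1 0.  0. ] shift(after turn) [-0.5 -0.1 -0.1] shift(before) [-0.5 -0.1 -0.1]
scene bin panel x [-175.1    8.3] y [-31.3  34.8] z [120.4 175.5]
  lip pts 450 x [-11.7  -6.5   9.7] z [126.  167.1 176. ]
  rail top x [-0.9  0.9  3. ] 202
top bin panel x [-174.8 -106.2] y [-21.   32.9] z [114.8 175.2]
  lip pts 0 x  z 
  rail top x [-0.6  0.8  3.1] 46
[612.1 -53.1 157.9]
```

Vertical load has moved from −6.8 to +0.9 N: the web rests on the rail. Release gently and rise.

Request:
jog_arm(
  series=[
    [[0,0,0],[0,0,0],-0.7],
    [[0,0,0],[0,0,0],-1],
    [[0,0,0],[0,0,0],-1],
    [[0,0,0],[0,0,0],-1],
    [[0,0,0],[0,0,0],-1],
  ],
)

```text
clock: 37.88
eef_pos: [612.1, -53.1, 157.6]
tool_rot: [0.475, 1.571, 0.577]
force: [0.2, -0.1, -0.2]
width: 85.6
```

Request:
jog_arm(
  series=[
    [[0,0,0],[-15,0,0],-1],
    [[0,0,0],[-30,0,0],-1],
    [[0,0,0],[-45,0,0],-1],
    [[0,0,0],[-60,0,-30],-1],
    [[0,0,0],[-30,0,-50],-1],
    [[0,0,0],[0,0,-50],-1],
    [[0,0,0],[0,0,0],-1],
    [[0,0,0],[0,0,0],-1],
  ],
)

```text
clock: 38.88
eef_pos: [485.6, -66.3, 334.5]
tool_rot: [-0.359, 1.568, -0.257]
force: [0.6, -0.0, -0.6]
width: 85.6
```

```bash
python3 lip.py; python3 - <<'E'
from h import *
d=get_image('top'); P=world(d); hsv=cv2.cvtColor(d['img'],cv2.COLOR_RGB2HSV)
H,S=hsv[...,0],hsv[...,1]
def st(n,m): q=P[m]; print(n,len(q),np.round(np.median(q,0)) if len(q) else '',np.round(np.percentile(q,[2,98],axis=0)).tolist() if len(q) else '')
near=(P[...,0]>350)&(P[...,0]<800)&(P[...,1]>-330)&(P[...,1]<200)
st('handle',near&(H>105)&(H<125)&(S>150)&(P[...,0]<520)&(P[...,2]<60))
st('tape measure',near&(H>20)&(H<32)&(S>100)&(P[...,2]>30)&(P[...,1]<-190)&(P[...,0]>680))
d0=cv2.imread('pics/top0.png'); 
st('green',near&(H>50)&(H<80)&(S>100))
d=get_image('scene'); P=world(d); hsv=cv2.cvtColor(d['img'],cv2.COLOR_RGB2HSV); H,S=hsv[...,0],hsv[...,1]; V=hsv[...,2]
th=np.radians(5.8); ex=np.array([np.cos(th),np.sin(th)]); ey=np.array([-ex[1],ex[0]]); o=np.array([708.7,-43.5]); a=(P[...,:2]-o)@ex; b=(P[...,:2]-o)@ey
g=(H>50)&(H<80)&(S>100)&(a>-190)&(a<40)&(abs(b)<70)
for lo in (-175,-140,-100,-60,-20): 
    w=g&(a>=lo)&(a<lo+30); print('rim/bottom z at',lo,np.round(np.percentile(P[...,2][w],[2,98]),1))
ins=(a>-172)&(a<-90)&(abs(b)<28)&(P[...,2]>125)&(P[...,2]<185)&~((H>45)&(H<85)&(S>90)); q=P[ins]; print('contents',ins.sum(),np.round(np.percentile(q[:,2],[2,98])))
c=(P[...,1]<-240)&(P[...,1]>-330)&(abs(P[...,0]-510)<110)&(P[...,2]>90); print('cover',np.round(np.percentile(P[c][:,1]+.061*(P[c][:,0]-510),[5,50,95])),np.round(P[c][:,2].max()))
t0=np.load('scene0.npy')
E
```

```text
t 38.88 p [485.6 -66.3 334.5] tooly [-0.102  0.995 -0.001] w 85.6 F [ 0.6 -0.  -0.6]
  turn [0.  0.1 0. ] shift(after turn) [176.    0.2 127.1] shift(before) [176.3   0.2 126.7]
scene bin panel x [-176.1    4.8] y [-30.7  35. ] z [109.2 175.2]
  lip pts 424 x [-11.7  -7.9   6.7] z [123.6 168.3 176.1]
  rail top x [-0.7  0.7  3. ] 206
top bin panel x [-121.6   24.2] y [-28.7  31.1] z [107.3 176.5]
  lip pts 300 x [-11.4  -6.1  24.6] z [107.1 171.1 177. ]
  rail top x [-1.   0.8  3.1] 126
[486.  -65.9 333.9]
handle 122 [421. -13.  30.] [[399.0, -21.0, 24.0], [449.0, -6.0, 34.0]]
tape measure 306 [ 725. -237.   52.] [[710.0, -271.0, 33.0], [742.0, -209.0, 60.0]]
green 967 [669. -53. 118.] [[591.0, -79.0, 109.0], [716.0, -17.0, 176.0]]
rim/bottom z at -175 [107.3 160.8]
rim/bottom z at -140 [111.6 163.7]
rim/bottom z at -100 [115.5 167.4]
rim/bottom z at -60 [118.9 170.9]
rim/bottom z at -20 [123.5 175.9]
contents 182 [145. 153.]
cover [-278. -276. -273.] 202.0
```

```bash
python3 - <<'E'
from h import *
th=np.radians(5.8); ex=np.array([np.cos(th),np.sin(th)]); ey=np.array([-ex[1],ex[0]]); o=np.array([708.7,-43.5])
for n in ('top','scene','wrist'):
    d=get_image(n); P=world(d); hsv=cv2.cvtColor(d['img'],cv2.COLOR_RGB2HSV); H,S=hsv[...,0],hsv[...,1]
    a=(P[...,:2]-o)@ex; b=(P[...,:2]-o)@ey
    i=(a>-174)&(a<-5)&(abs(b)<29)&(P[...,2]>116)&(P[...,2]<172)&~((H>45)&(H<90)&(S>80))
    print(n,[(lo,int((i&(a>=lo)&(a<lo+20)).sum()),) for lo in range(-175,-5,20)],'brass',[(lo,int((i&(H>10)&(H<32)&(S>50)&(a>=lo)&(a<lo+20)).sum())) for lo in range(-175,-5,20)])
    w=(S<50)&(hsv[...,2]>120)&(P[...,2]>8)&(P[...,2]<22)&(abs(P[...,0]-585)<60)&(abs(P[...,1]-50)<45)
    if n=='top':
        Q=np.load('top0.npy'); h0=cv2.cvtColor(cv2.imread('pics/top0.png'),cv2.COLOR_BGR2HSV); w0=(h0[...,1]<50)&(h0[...,2]>120)&(Q[...,2]>8)&(Q[...,2]<22)&(abs(Q[...,0]-585)<60)&(abs(Q[...,1]-50)<45)
        print('tape',np.round(P[w].mean(0),1),np.round(Q[w0].mean(0),1))
print(read_state()['clock'])
E
```

```text
top [(-175, 0), (-155, 0), (-135, 24), (-115, 61), (-95, 58), (-75, 47), (-55, 96), (-35, 79), (-15, 26)] brass [(-175, 0), (-155, 0), (-135, 8), (-115, 7), (-95, 12), (-75, 38), (-55, 89), (-35, 52), (-15, 0)]
tape [636.5  80.2  14.8] [636.6  79.8  14.1]
scene [(-175, 2), (-155, 43), (-135, 59), (-115, 65), (-95, 67), (-75, 5), (-55, 0), (-35, 0), (-15, 0)] brass [(-175, 1), (-155, 2), (-135, 2), (-115, 2), (-95, 7), (-75, 3), (-55, 0), (-35, 0), (-15, 0)]
wrist [(-175, 172), (-155, 543), (-135, 401), (-115, 275), (-95, 252), (-75, 271), (-55, 378), (-35, 228), (-15, 27)] brass [(-175, 168), (-155, 328), (-135, 84), (-115, 18), (-95, 13), (-75, 254), (-55, 369), (-35, 166), (-15, 1)]
39.225
```

Both parts are in the hanging bin, the bystanders and screwdriver are in place, and the arm is clear.

```bash
python3 -c "
from cell import *
print(finish_job())"
```

```text
the job is handed in; nothing more can be done
None
```

The job is done and handed in at about 39 s on the robot's clock. `finish_job` reports no verdict, so what follows rests on my own measurements.

**What I did:** I levered the cover up with the screwdriver blade and swung it open, then laid the screwdriver back on the mat. The case held two spare parts, the ball valve and the quick coupling; depth readings showed nothing in the third place. I dropped both into the bin from rim height while it stood on the table, then hung the bin on the rail by its lip.

**Last checks:**
- **Bin:** it hangs with its tongue behind the rail, close to the middle. Its nose sags about 0.1 rad; the limit is 0.25.
- **Spare parts:** the readings show brass surfaces in both the front and rear of the bin, so both parts are in it.
- **Cover:** it stands upright, at about 1.55 rad.
- **Screwdriver:** it lies on the mat.
- **Bystanders:** the thread tape moved less than 1 mm. The tape measure reads about 3 mm from its first position, which is within the measurement noise.
- **Arm:** it is clear of everything.

**What disagreed:** when first gripping the screwdriver, a fingertip pressed on the mat (probably its raised edge). That pushed the arm about 11 mm aside, with about 50 N on the wrist. That is below the 120 N wrist limit, and I take it as finger rather than gripper-body contact, so the 40 N limit should not apply. The grip still held, and nothing similar happened afterwards.

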